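# Build the imaging chamber on the warming plate

### The arm

A 6-joint arm with a two-finger parallel gripper is mounted at the origin on the work surface. World frame = base frame: x ahead of the robot, y to its left, z up, the work surface at z = 0. Lengths are in m, angles in rad, forces in N, time in s.
With the tool pointing down it reaches from about 0.4 to 0.825 m from the base axis. Payload 7 kg.
Tool frame: the origin (TCP) lies between the finger pads; the fingertips stand 14 mm ahead of it and the grasp point (between the pads) lies 5 mm behind it; z points along the fingers, x is the direction in which the jaws open and shut, and the axes are right-handed (so a half turn about z gives the same grasp; the last joint's range is limited). The gripper opens to 85 mm and grips with 20 to 120 N. Pads are 22 mm wide; open, the fingers measure 114 mm over their backs; the gripper's body (76 mm by 85 mm) begins 54 mm behind the grasp point. The pads swing forward as they close: fully open they stand 13 mm farther back than shut.
Start: joints at [1.551, 0.359, 0.012, 0, -1.224, -0.288], TCP at [0.205, 0.643, 0.245] pointing down, gripper open.
Joint ranges: [-3.07, 3.07], [-1.43, 2.12], [-1.02, 1.25], [-3.03, 1.67], [-3.05, -0], [-3.03, 3.03]. Speed limits (rad/s): [2.39, 2.39, 3.01, 3.14, 3.14, 3.14].

### API

Orientations are given as a unit quaternion [x, y, z, w].
In Python, from plant import readout, vision, job gives the robot as it stands. The module is installed in compiled form; this text tells all that it offers.
- The arm moves only by the tool apply_moves, never from a script. Its argument "targets" is a list of rows, each an object with "travel": the shift along the tool's x, y, z in mm, a list of three; "twist": the turn, a rotation vector about the tool's x, y, z in rad, a list of three; "hand": the closure, from 0 (fully open) to 1 (shut). A call has 1 to 5 rows; each row is the pose to reach, as a shift and turn from the pose commanded when the call began, along the tool's axes at that moment; what a row does not reach only later rows make up. A row lasts 1/10 s, in which the tool goes at most 50 mm and 8.59 degrees, less where a joint would pass 70% of its speed; a pose out of reach is approached as far as the arm can. A call with a gripper value outside its range is refused whole. The fingers move at their own pace and stop on an object; "force" is the grip in N (left out, the last holds). Time passes only in rows, so rows that repeat a pose let the fingers close. It gives the time, the measured TCP pose, the force and the opening at its end, in the units of the state.
- readout.get_obs(): the state, without advancing time (a new reading comes with each control period).
- vision.capture(name): name is "scene" or "top" or "wrist"; returns the picture (384x512x3 uint8, red, green, blue); there is no depth.
- vision.camera_model(name): a dict with "mtx" (3x3 intrinsics, pixels), "R" (3x3) and "t" (3): a world point X has camera coordinates R X + t; the wrist camera has in their place "hand_eye" (4x4, takes a point from camera to tool coordinates, whose origin is the TCP and whose axes are the tool frame's). Camera axes: x right, y down, z forward; pixel columns grow to the right and rows downward; lengths in m; the calibration is good to about 2 mm. A picture is of the moment at which its call begins: read the wrist's pose just before it. camera_model takes no time and is no camera call.
- job.finish_job(): hands the job in, once; it reports no verdict.
The state is a dict: "t": time; "qpos": joint angles; "dq": joint speeds; "joint_torque": joint torques, N m; "ee_pos": TCP position; "eef_rot": TCP orientation; "force": force on the tool from outside, world axes, zero at the start; "wrist_torque": the same for the moment, N m; "finger_gap": finger opening in m.
Only numpy, scipy, OpenCV 4.12 (cv2) and the standard library are available. Lean on these libraries where they do the work, as an engineer would, in place of code of your own. Each camera call takes 0.05 s, during which the arm holds its last target.

### The job

Put the live-cell imaging chamber together on the warming plate (the low grey unit with the round metal disc; the white balance with the square pan is not used): lay the rectangular carrier flat in the middle of the disc, pocket upwards, then stand the steel cup in the carrier's pocket, then lower the open collar over the cup until it lies flat on the carrier, and last close the cup with the knobbed lid. Keep to that order, let go of each part, and do not shove or knock over the small vial, the beaker or the bottle.

Things in the scene. Friction and masses are not known exactly. Their poses are not given: they have to be found in the camera images.
- carrier: Loose aluminium plate, 90 x 62 x 12 mm (x, y, z), 120 g, lying flat, with a round pocket of 48 mm diameter, 7 mm deep, in the middle of its top (pocket floor 5 mm above its underside). Origin: centre of the underside; z up, x along the 90 mm side. Grip it across its 62 mm width (along its y). Any yaw.
- cup: Loose open steel cup, 40 mm outer diameter, 28 mm high, wall 3 mm (mouth 34 mm inside), a floor inside, foot chamfered 2 x 3 mm, 80 g, standing upright. Origin: centre of the underside, z up.
- collar: Loose open aluminium collar (plain ring, no floor), 60 mm outer and 49 mm inner diameter, 16 mm high, 70 g, lying flat; passes over the cup. Origin: centre of the underside, z up.
- lid: Loose black plastic lid, 50 g: a flange of 48 mm diameter, below it a plug (26 mm diameter, 4 mm deep, chamfered) that enters the cup's mouth, above it a round knob of 18 mm diameter. It stands on its plug, 32 mm high: flange from 4 to 8 mm, knob from 8 to 32 mm up. Origin: centre of the plug's underside, z up; closed, this lies 24 mm above the cup's origin.
- disc (a point): Centre of the top face of the warming plate's round aluminium disc (112 mm diameter, its top 30 mm above the bench and 4 mm proud of the low grey housing of 150 x 140 mm). z up. The unit is fixed to the bench.
- balance: Laboratory balance, white, 170 x 150 mm, with a square-cornered steel pan (105 x 115 mm) whose top is 37 mm above the bench; fixed, not used. It stands at one side and the warming plate at the other, in either arrangement. Origin: centre of the underside.
- vial: Small closed jar with a paper label, 22 mm diameter, 42 mm high, standing loose among the parts; not to be disturbed. Origin: centre of the underside.
- beaker: Open glass beaker, 60 mm diameter, 70 mm high, standing loose on the far side; not to be disturbed. Origin: centre of the underside.
- bottle: Amber glass bottle, 60 mm diameter, 130 mm high, standing loose on the far side; not to be disturbed. Origin: centre of the underside.
Mind the look-alikes: they are no part of the job. Leave any yellow look-alike of the cup alone.

How it is judged:
On the way, in this order (a step that is already met when the one before it is completed fails the run):
1. the carrier lies flat in the middle of the warming plate's disc, let go (horizontal distance between carrier and disc below 0.015 m and z of carrier in the frame of disc between -0.0025 and 0.0025 m and angle between carrier's own z axis and vertical below 0.08 rad and contact force between the fingers and carrier below 0.1 N), for 0.2 s.
2. the cup stands in the carrier's pocket, let go (horizontal distance between carrier and disc below 0.015 m and z of carrier in the frame of disc between -0.0025 and 0.0025 m and angle between each of carrier, cup's own z axis and vertical below 0.08 rad and horizontal distance between cup and carrier below 0.0065 m and z of cup in the frame of carrier between 0.003 and 0.0075 m and contact force between the fingers and cup below 0.1 N), for 0.2 s.
3. the collar lies flat on the carrier around the cup, let go (horizontal distance between carrier and disc below 0.015 m and z of carrier in the frame of disc between -0.0025 and 0.0025 m and angle between each of carrier, cup, collar's own z axis and vertical below 0.08 rad and horizontal distance between cup and carrier below 0.0065 m and z of cup in the frame of carrier between 0.003 and 0.0075 m and horizontal distance between collar and carrier below 0.011 m and z of collar in the frame of carrier between 0.0095 and 0.0145 m and contact force between the fingers and collar below 0.1 N), for 0.2 s.
4. the lid closes the cup, let go (horizontal distance between carrier and disc below 0.015 m and z of carrier in the frame of disc between -0.0025 and 0.0025 m and angle between each of carrier, cup, collar, lid's own z axis and vertical below 0.08 rad and horizontal distance between cup and carrier below 0.0065 m and z of cup in the frame of carrier between 0.003 and 0.0075 m and horizontal distance between collar and carrier below 0.011 m and z of collar in the frame of carrier between 0.0095 and 0.0145 m and horizontal distance between lid and cup below 0.0065 m and z of lid in the frame of cup between 0.0215 and 0.0265 m and contact force between the fingers and lid below 0.1 N), for 0.2 s.
At the end, for the whole second after the job is handed in: Carrier flat on the disc, centre within 15 mm of its centre; cup on the pocket floor, within 6.5 mm of the carrier's centre; collar flat on the carrier around the cup (within 11 mm); lid on the cup's rim (within 6.5 mm). Heights to 2.5 mm, tilts under 0.08 rad, all at rest (horizontal distance between carrier and disc below 0.015 m and z of carrier in the frame of disc between -0.0025 and 0.0025 m and angle between each of carrier, cup, collar, lid's own z axis and vertical below 0.08 rad and horizontal distance between cup and carrier below 0.0065 m and z of cup in the frame of carrier between 0.003 and 0.0075 m and horizontal distance between collar and carrier below 0.011 m and z of collar in the frame of carrier between 0.0095 and 0.0145 m and horizontal distance between lid and cup below 0.0065 m and z of lid in the frame of cup between 0.0215 and 0.0265 m and linear speed of each of carrier, cup, collar, lid below 0.01 m/s); the robot touches nothing.
It fails at once if the vial, beaker or bottle is shoved more than 30 mm or tipped over (distance of any of vial, beaker, bottle from where it was at the start of the episode above 0.03 m or angle between any of vial, beaker, bottle's own z axis and vertical above 0.5 rad).
It also fails if it takes over 96 s, if anything falls off the work surface, if the arm or the gripper's body presses on something with over 40 N, if the wrist force passes 120 N, or if a joint passes its speed limit or range.

## Working session

There is one attempt and no reset: what is moved stays moved. The work goes in short steps, Python scripts to look and compute and a tool call to move; the robot and the scene stay as the last step left them, time stands still between calls to the robot, and variables do not carry over. Pictures are saved under pics/ and viewed, and the job is handed in when it is done.

Besides the shell and the picture viewer there is one more tool, called after "Call:" as name(argument=value, ...), one argument or row to a line, values as JSON. apply_moves: Moves the arm, as the interface text tells. Its arguments: {"type":"object","properties":{"targets":{"type":"array","items":{"type":"object","properties":{"travel":{"type":"array","items":{"type":"number"}},"twist":{"type":"array","items":{"type":"number"}},"hand":{"type":"number"}}}},"force":{"type":"number"}},"required":["targets"]}

```bash
mkdir -p pics; python3 - <<'E'
from plant import readout, vision, job
import cv2,numpy as np
o=readout.get_obs(); print(o)
for n in ["scene","top","wrist"]:
    m=vision.camera_model(n); print(n,m)
    im=vision.capture(n); cv2.imwrite(f"pics/{n}0.png",im[:,:,::-1])
E
```

```text
{'t': 0.0, 'qpos': array([ 1.55112234e+00,  3.59408127e-01,  1.10452409e-02, -3.56390077e-04,
       -1.22412109e+00, -2.88087914e-01]), 'dq': array([-6.60096119e-04, -5.14783525e-04,  7.78754209e-04, -2.54276186e-03,
       -6.43560364e-05, -1.84258260e-04]), 'joint_torque': array([-4.28638386e-04, -5.83316302e+01,  2.93421525e+01,  6.93700969e+00,
       -6.06679445e-03,  6.98606527e-06]), 'ee_pos': array([0.20436516, 0.64282203, 0.24434289]), 'eef_rot': array([-5.90320826e-01,  8.07168249e-01, -5.69594709e-04, -6.44729433e-04]), 'force': array([0.21371138, 0.1584246 , 0.05431129]), 'wrist_torque': array([-0.0340619 ,  0.01753291, -0.03028728]), 'finger_gap': 0.0854288044583149}
scene {'mtx': array([[352.18209497,   0.        , 256.77085109],
       [  0.        , 352.18209497, 187.87378878],
       [  0.        ,   0.        ,   1.        ]]), 'R': array([[-0.03777202,  0.9992107 , -0.01229825],
       [ 0.85653968,  0.02603497, -0.51542406],
       [-0.51469705, -0.03000255, -0.85684701]]), 't': array([ 0.03439797, -0.48769771,  1.11708568])}
top {'mtx': array([[350.77970023,   0
[... 153 characters left out ...]
5, -0.99997072, -0.00706508],
       [-0.97693527, -0.00136415, -0.21353131],
       [ 0.21351542,  0.00753003, -0.97691067]]), 't': array([0.01311546, 0.60371853, 0.74307441])}
wrist {'mtx': array([[274.33331145,   0.        , 254.76078303],
       [  0.        , 274.33331145, 192.06537101],
       [  0.        ,   0.        ,   1.        ]]), 'hand_eye': array([[ 9.99999514e-01, -5.53667613e-05, -9.84174483e-04,
        -8.41618870e-04],
       [ 3.47748224e-04,  9.54043432e-01,  2.99668164e-01,
        -7.78069356e-02],
       [ 9.22353545e-04, -2.99668361e-01,  9.54042988e-01,
        -1.29355733e-01],
       [ 0.00000000e+00,  0.00000000e+00,  0.00000000e+00,
         1.00000000e+00]])}
```

View pics/scene0.png

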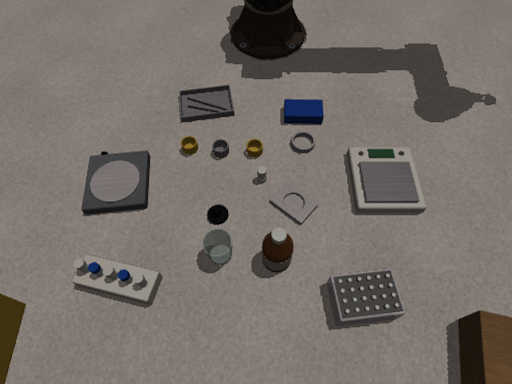

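View pics/top0.png

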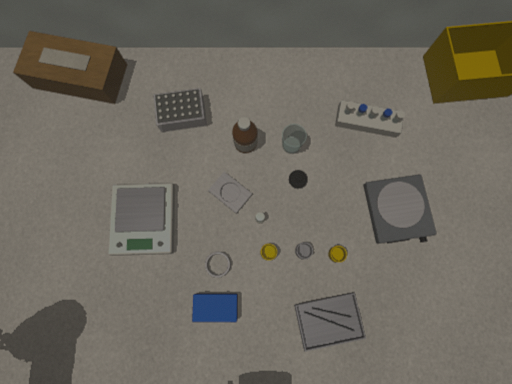

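View pics/wrist0.png

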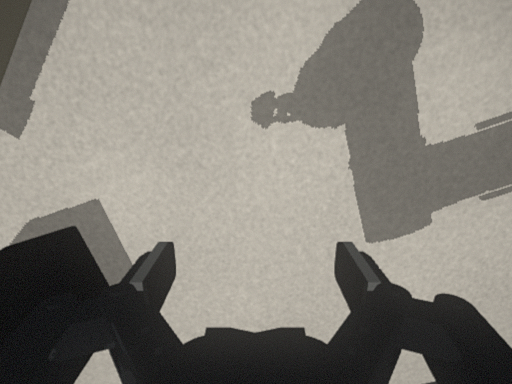

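Top view: carrier (231,193), grey cup (305,250), collar (220,264), lid (298,179), vial (260,217), warming disc (401,205), and yellow cups at (270,251) and (338,254). I'll enlarge both views to confirm.

```bash
python3 - <<'E'
import cv2
t=cv2.imread("pics/top0.png");s=cv2.imread("pics/scene0.png")
cv2.imwrite("pics/topc.png",cv2.resize(t[150:290,190:350],None,fx=5,fy=4.2857*5/5*1.0,interpolation=cv2.INTER_CUBIC) if 0 else cv2.resize(t[155:275,195:355],None,fx=5,fy=5,interpolation=cv2.INTER_CUBIC))
cv2.imwrite("pics/scenec.png",cv2.resize(s[120:240,170:330],None,fx=5,fy=5,interpolation=cv2.INTER_CUBIC))
a=cv2.resize(t[165:255,355:445],None,fx=4.4,fy=4.4,interpolation=cv2.INTER_CUBIC);b=cv2.resize(s[140:230,70:160],None,fx=4.4,fy=4.4,interpolation=cv2.INTER_CUBIC)
cv2.imwrite("pics/plate.png",cv2.hconcat([a,b]))
E
```

```text
(no output)
```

View pics/topc.png

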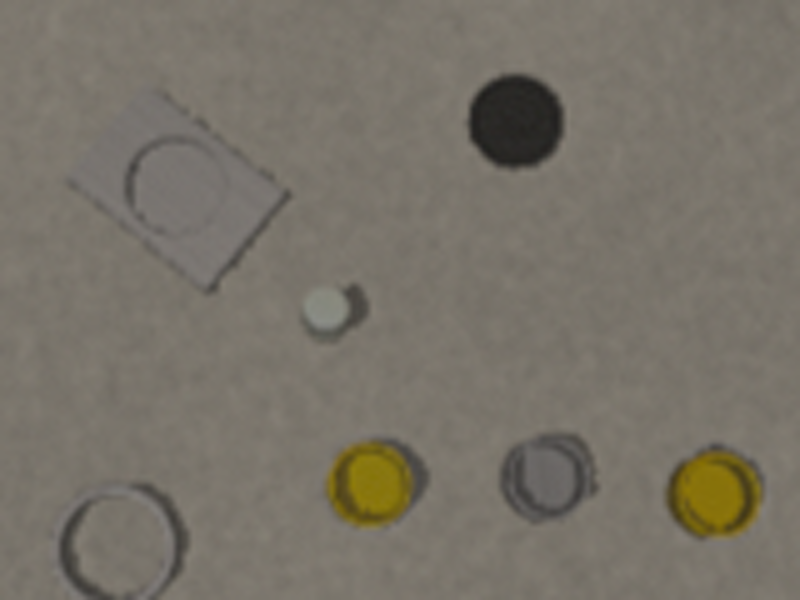

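View pics/scenec.png

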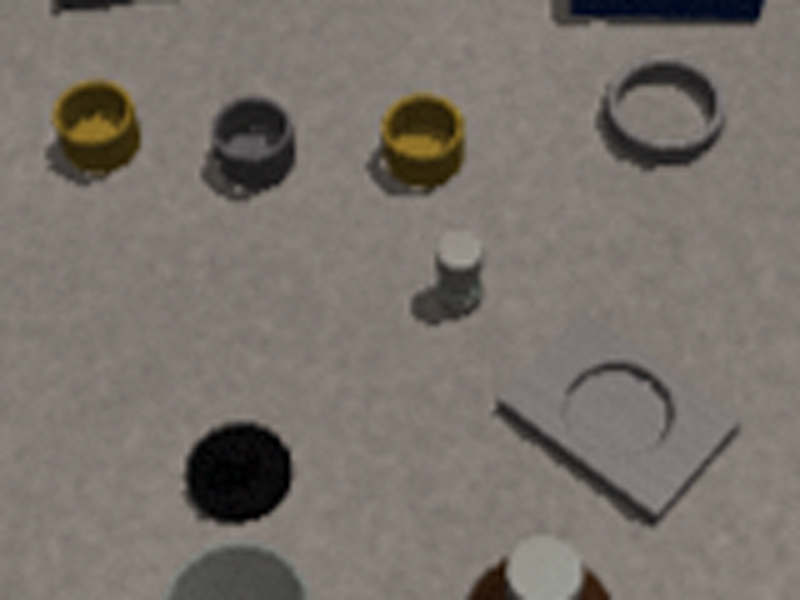

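View pics/plate.png

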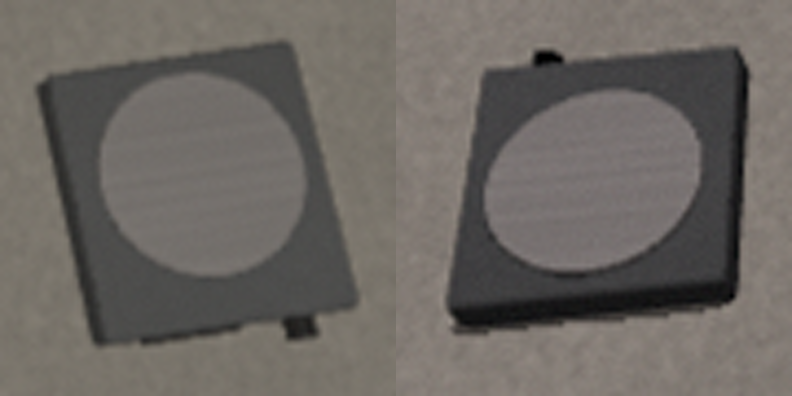

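The carrier, collar and lid are unambiguous. For the cup there are three candidates: yellow (372,482), grey (548,478) and yellow (714,492) in the top crop. The grey steel one fits, and the crop confirms it. Now triangulating.

```bash
cat > h.py <<'E'
from plant import readout, vision
import numpy as np, cv2
from scipy.spatial.transform import Rotation as Ro
def cam(n,o=None):
    m=vision.camera_model(n)
    if n!='wrist': return m['mtx'],np.array(m['R']),np.array(m['t'])
    o=o or readout.get_obs()
    T=np.eye(4);T[:3,:3]=Ro.from_quat(o['eef_rot']).as_matrix();T[:3,3]=o['ee_pos']
    E=np.linalg.inv(T@m['hand_eye']); return m['mtx'],E[:3,:3],E[:3,3]
def ray(c,p):
    K,R,t=c; d=R.T@np.linalg.inv(K)@np.array([p[0],p[1],1.]); return -R.T@t,d/np.linalg.norm(d)
def plane(c,p,z):
    o,d=ray(c,p); return o+d*(z-o[2])/d[2]
def tri(c1,p1,c2,p2):
    o1,d1=ray(c1,p1);o2,d2=ray(c2,p2)
    s=np.linalg.lstsq(np.c_[d1,-d2],o2-o1,rcond=None)[0]
    a=o1+d1*s[0];b=o2+d2*s[1]; return (a+b)/2,np.linalg.norm(a-b)
def proj(c,X):
    K,R,t=c; q=K@(R@np.asarray(X)+t); return q[:2]/q[2]
E
python3 - <<'E'
from h import *
np.set_printoptions(precision=4,suppress=True)
T=cam('top');S=cam('scene')
t=lambda x,y:((x+.5)/5-.5+195,(y+.5)/5-.5+155)
s=lambda x,y:((x+.5)/5-.5+170,(y+.5)/5-.5+120)
t2=lambda x,y:((x+.5)/4.4-.5+355,(y+.5)/4.4-.5+165)
s2=lambda x,y:((x-396+.5)/4.4-.5+70,(y+.5)/4.4-.5+140)
P={'c+x':(t(155,92),s(655,516)),'c-y':(t(288,193),s(499,403)),'c-x':(t(211,290),s(585,318)),'c+y':(t(68,180),s(738,427)),
'cup':(t(548,478),s(254,135)),'collar':(t(120,547),s(664,107)),'vial':(t(327,308),s(460,250)),'lid':(t(516,120),s(239,470)),
'disc':(t2(203,174),s2(593,180)),'y1':(t(372,482),s(424,130)),'y2':(t(714,492),s(96,116))}
for k,(a,b) in P.items():
    X,e=tri(T,a,S,b); print(k,X,round(e,4))
print('bottle',plane(T,(245,125),.13),'beaker',plane(S,(217,240),.07))
E
```

```text
c+x [0.6601 0.0852 0.0072] 0.0022
c-y [0.6078 0.0173 0.0107] 0.0002
c-x [0.56   0.0556 0.0083] 0.0016
c+y [0.6149 0.1255 0.0074] 0.0017
cup [ 0.4693 -0.1049  0.0235] 0.0004
collar [0.4372 0.096  0.0121] 0.0004
vial [ 0.5464 -0.0018  0.0422] 0.0009
lid [ 0.6451 -0.0963  0.0104] 0.0015
disc [ 0.5778 -0.3372  0.0295] 0.0011
y1 [ 0.467  -0.0223  0.0276] 0.0002
y2 [ 0.4629 -0.1819  0.0275] 0.0018
bottle [0.7365 0.0325 0.13  ] beaker [ 0.732  -0.0831  0.07  ]
```

Everything is located, with triangulated heights agreeing with the text to a few mm. Next is a helper that computes tool-frame moves; then I head for the carrier.

```bash
cat > go.py <<'E'
import sys; from h import *
# usage: go.py x y z jawdeg  (jaw axis angle in world; tool down)
def go(x,y,z,a,half=0):
    o=readout.get_obs(); R=Ro.from_quat(o['eef_rot'])
    a=np.radians(a)
    tx=np.array([np.cos(a),np.sin(a),0]);tz=np.array([0,0,-1.]);ty=np.cross(tz,tx)
    G=Ro.from_matrix(np.c_[tx,ty,tz])
    tr=R.inv().apply(np.array([x,y,z])-o['ee_pos'])*1000
    print('t',o['t'],'pos',o['ee_pos'].round(4),'gap',round(o['finger_gap'],4),'q',o['qpos'].round(2),'F',o['force'].round(1))
    print('travel',tr.round(1),'twist',(R.inv()*G).as_rotvec().round(4))
if __name__=='__main__': go(*map(float,sys.argv[1:]))
E
python3 go.py 0.611 0.071 0.25 142
```

```text
t 0.15 pos [0.2044 0.6429 0.2446] gap 0.0853 q [ 1.55  0.36  0.01 -0.   -1.22 -0.29] F [0.8 0.8 0.6]
travel [ 421.8 -560.8   -4.8] twist [-1.3000e-03 -7.0000e-04  1.9261e+00]
```

Call:
apply_moves(
  targets=[
    {"travel":[50,-40,0],"twist":[0,0,0.14],"hand":0.27},
    {"travel":[80,-75,0],"twist":[0,0,0.28],"hand":0.27},
    {"travel":[110,-110,0],"twist":[0,0,0.42],"hand":0.27},
    {"travel":[140,-145,0],"twist":[0,0,0.56],"hand":0.27},
    {"travel":[170,-180,0],"twist":[0,0,0.7],"hand":0.27},
  ],
  force=30,
)

```text
t: 0.65
ee_pos: [0.3251, 0.4247, 0.2453]
eef_rot: [-0.275, 0.961, 0.0, -0.0]
force: [1.6, 0.8, 0.0]
finger_gap: 0.0623
```

```bash
python3 go.py 0.611 0.071 0.25 142
```

```text
t 0.65 pos [0.3251 0.4247 0.2453] gap 0.0623 q [ 1.28  0.13 -0.3  -0.   -1.15 -0.73] F [1.6 0.8 0. ]
travel [ -55.4 -451.4   -4.7] twist [-0.0000e+00 -1.0000e-04  1.2208e+00]
```

Call:
apply_moves(
  targets=[
    {"travel":[-6,-45,0],"twist":[0,0,0.14],"hand":0.27},
    {"travel":[-12,-92,0],"twist":[0,0,0.28],"hand":0.27},
    {"travel":[-18,-139,0],"twist":[0,0,0.42],"hand":0.27},
    {"travel":[-24,-186,0],"twist":[0,0,0.56],"hand":0.27},
    {"travel":[-30,-230,0],"twist":[0,0,0.7],"hand":0.27},
  ],
)

```text
t: 1.15
ee_pos: [0.4735, 0.2464, 0.2454]
eef_rot: [0.071, 0.997, 0.0, 0.0]
force: [0.0, 1.1, 0.6]
finger_gap: 0.0621
```

```bash
python3 go.py 0.611 0.071 0.25 142
```

```text
t 1.15 pos [0.4735 0.2464 0.2454] gap 0.0621 q [ 0.85  0.13 -0.3  -0.   -1.15 -0.99] F [0.  1.1 0.6]
travel [-161.1 -154.    -4.6] twist [2.000e-04 0.000e+00 5.205e-01]
```

Call:
apply_moves(
  targets=[
    {"travel":[-32,-31,-1],"twist":[0,0,0.14],"hand":0.27},
    {"travel":[-64,-62,-2],"twist":[0,0,0.28],"hand":0.27},
    {"travel":[-96,-93,-3],"twist":[0,0,0.42],"hand":0.27},
    {"travel":[-129,-124,-4],"twist":[0,0,0.52],"hand":0.27},
    {"travel":[-161,-154,-5],"twist":[0,0,0.52],"hand":0.27},
  ],
)

```text
t: 1.65
ee_pos: [0.612, 0.0719, 0.2502]
eef_rot: [0.324, 0.946, -0.0, -0.0]
force: [0.1, 1.0, 0.3]
finger_gap: 0.0622
```

```bash
python3 - <<'E'
from h import *
o=readout.get_obs(); print(o['ee_pos'],o['eef_rot'],o['qpos'],o['finger_gap'])
im=vision.capture('wrist'); cv2.imwrite('pics/w1.png',im[:,:,::-1])
c=cam('wrist',o)
print(plane(c,(256,192),0))
for n,p in dict(car=(.611,.071,.012),cup=(.469,-.105,.028),tipA=None).items() if 0 else []: pass
print(proj(c,(.611,.071,.012)))
E
```

```text
[0.61198206 0.07190816 0.25019542] [ 3.24368494e-01  9.45930796e-01 -1.42299797e-05 -9.55605937e-05] [ 4.33421095e-01  2.59931510e-01 -1.17086152e-01 -1.20058434e-04
 -1.19393639e+00 -1.09406500e+00] 0.062223137479697606
[0.638238   0.10739243 0.        ]
[255.46492523 162.76271998]
```

View pics/w1.png

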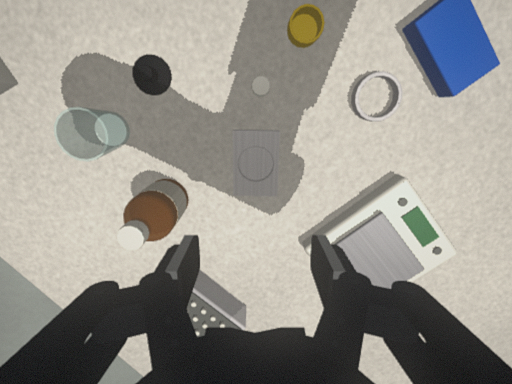

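Carrier at (256,163), aligned with the jaws; vial at (261,86), bottle at (150,215). The fingertips at (199,236) and (311,236) give a depth that puts the tips ~7 mm ahead of the TCP at a 62 mm gap. Descending open.

Call:
apply_moves(
  targets=[
    {"travel":[1,0,45],"twist":[0,0,0],"hand":0.03},
    {"travel":[1,0,90],"twist":[0,0,0],"hand":0.03},
    {"travel":[1,0,130],"twist":[0,0,0],"hand":0.03},
    {"travel":[1,0,160],"twist":[0,0,0],"hand":0.03},
    {"travel":[1,0,170],"twist":[0,0,0],"hand":0.03},
  ],
)

```text
t: 2.2
ee_pos: [0.6081, 0.0735, 0.0766]
eef_rot: [0.323, 0.946, -0.002, -0.002]
force: [-0.5, -0.2, -0.1]
finger_gap: 0.0826
```

```bash
python3 - <<'E'
from h import *
o=readout.get_obs(); print(o['ee_pos'],o['finger_gap'])
im=vision.capture('wrist'); cv2.imwrite('pics/w2.png',cv2.resize(im[60:360,56:456],None,fx=2,fy=2,interpolation=cv2.INTER_CUBIC)[:,:,::-1])
c=cam('wrist',o)
print(proj(c,(.611,.071,.012)))
E
```

```text
[0.60813331 0.07346014 0.07662499] 0.08261329303026291
[250.51884819 210.26963563]
```

View pics/w2.png

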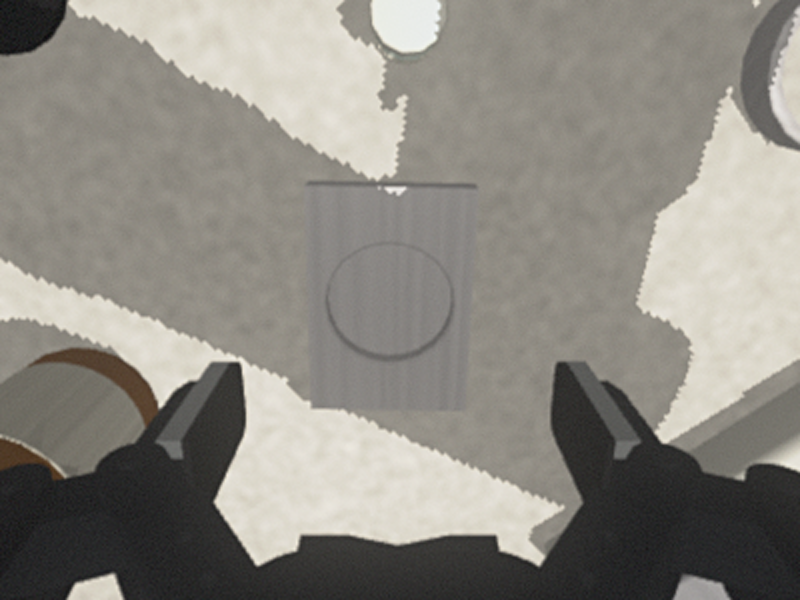

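Pocket centre at crop (390,300) = full (251,210), matching the prediction (250.5,210.3). Going down.

```bash
python3 go.py 0.611 0.071 0.011 142
```

```text
t 2.25 pos [0.6085 0.0736 0.0768] gap 0.0827 q [ 0.44  0.41 -0.33 -0.   -0.83 -1.1 ] F [-1.5 -0.9 -1.2]
travel [-3.8 -0.2 65.8] twist [-0.0048 -0.0029  0.0058]
```

Call:
apply_moves(
  targets=[
    {"travel":[-3,0,25],"twist":[0,0,0],"hand":0.03},
    {"travel":[-3,0,45],"twist":[0,0,0],"hand":0.03},
    {"travel":[-3,0,56],"twist":[0,0,0],"hand":0.03},
    {"travel":[-3,0,60],"twist":[0,0,0],"hand":0.03},
    {"travel":[-3,0,60],"twist":[0,0,0],"hand":0.03},
  ],
)

```text
t: 2.75
ee_pos: [0.6132, 0.0726, 0.021]
eef_rot: [0.322, 0.947, 0.0, 0.0]
force: [0.1, -0.5, 0.9]
finger_gap: 0.0827
```

```bash
python3 go.py 0.611 0.071 0.011 142
```

```text
t 2.75 pos [0.6132 0.0726 0.021 ] gap 0.0827 q [ 0.43  0.49 -0.37  0.   -0.72 -1.09] F [ 0.1 -0.5  0.9]
travel [ 0.7 -2.6  9.9] twist [0.0004 0.0005 0.0065]
```

Call:
apply_moves(
  targets=[
    {"travel":[1,-2.5,8],"twist":[0,0,0.006],"hand":0.03},
    {"travel":[1,-2.5,11],"twist":[0,0,0.006],"hand":0.15},
    {"travel":[1,-2.5,11],"twist":[0,0,0.006],"hand":0.4},
    {"travel":[1,-2.5,11],"twist":[0,0,0.006],"hand":0.5},
    {"travel":[1,-2.5,11],"twist":[0,0,0.006],"hand":0.5},
  ],
  force=50,
)

```text
t: 3.25
ee_pos: [0.6105, 0.0711, 0.0095]
eef_rot: [0.325, 0.946, 0.0, 0.0]
force: [-0.9, -0.1, -0.0]
finger_gap: 0.0608
```

```bash
python3 - <<'E'
from h import *
o=readout.get_obs(); print(o['ee_pos'],o['finger_gap'],o['force'])
im=vision.capture('wrist'); cv2.imwrite('pics/w3.png',cv2.resize(im[60:360,56:456],None,fx=2,fy=2,interpolation=cv2.INTER_CUBIC)[:,:,::-1])
E
```

```text
[0.61049849 0.07111429 0.00954458] 0.06080670551693609 [-0.86983952 -0.12097751 -0.01076076]
```

View pics/w3.png

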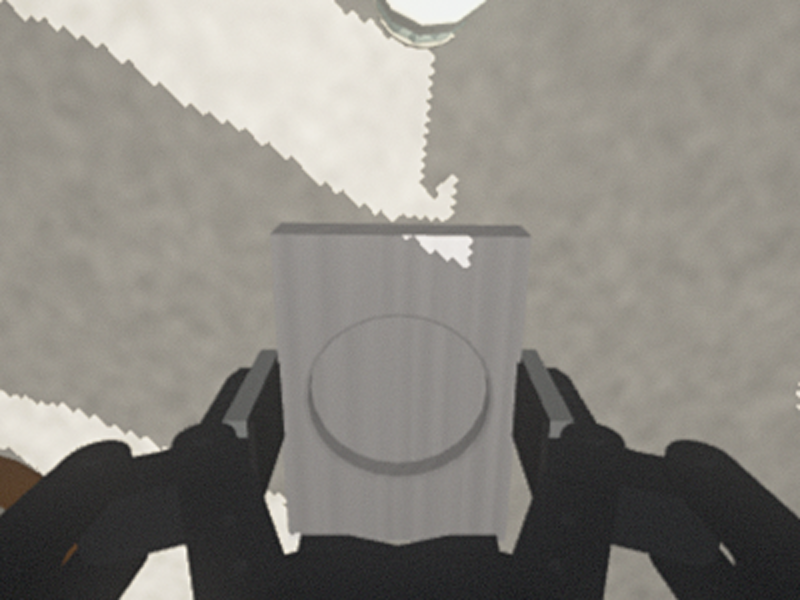

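The carrier is held between both pads, its pocket centred at crop (398,392). Lifting.

Call:
apply_moves(
  targets=[
    {"travel":[0,0,-10],"twist":[0,0,0],"hand":0.5},
    {"travel":[0,0,-30],"twist":[0,0,0],"hand":0.5},
    {"travel":[0,0,-60],"twist":[0,0,0],"hand":0.5},
    {"travel":[0,0,-85],"twist":[0,0,0],"hand":0.5},
    {"travel":[0,0,-95],"twist":[0,0,0],"hand":0.5},
  ],
)

```text
t: 3.8
ee_pos: [0.6118, 0.0715, 0.1076]
eef_rot: [0.325, 0.946, 0.001, 0.002]
force: [0.8, 0.1, -1.2]
finger_gap: 0.0603
```

```bash
python3 - <<'E'
from h import *
o=readout.get_obs(); print(o['ee_pos'],o['finger_gap'],o['force'])
im=vision.capture('wrist'); cv2.imwrite('pics/w4.png',cv2.resize(im[60:360,56:456],None,fx=2,fy=2,interpolation=cv2.INTER_CUBIC)[:,:,::-1])
E
python3 go.py 0.578 -0.337 0.105 102
```

```text
[0.61175182 0.07153625 0.10762303] 0.060340136262857745 [ 0.77001459  0.09184082 -1.21448416]
t 3.85 pos [0.6119 0.0716 0.108 ] gap 0.0605 q [ 0.43  0.38 -0.3   0.   -0.89 -1.1 ] F [-0.1 -0.1  1.1]
travel [-224.6 -343.     2.2] twist [0.0049 0.0011 0.6988]
```

View pics/w4.png

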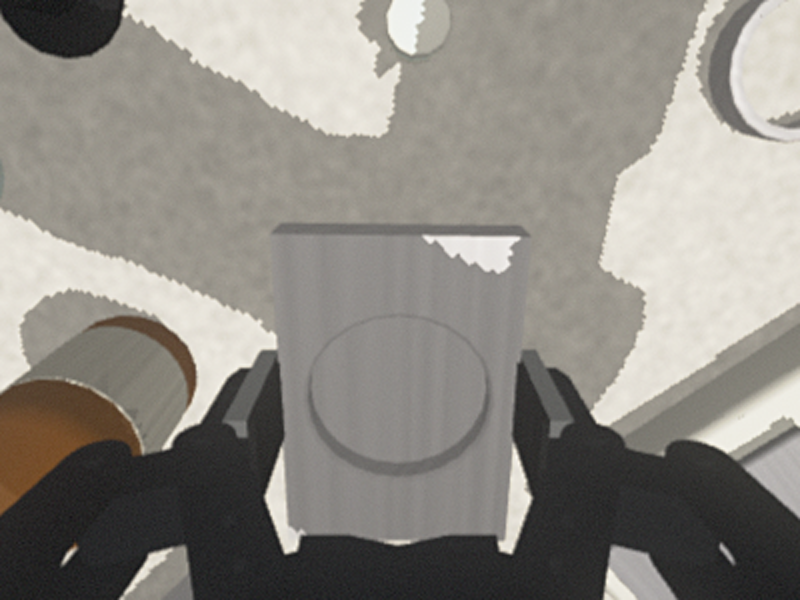

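Call:
apply_moves(
  targets=[
    {"travel":[-15,-23,0],"twist":[0,0,0.05],"hand":0.5},
    {"travel":[-40,-61,0],"twist":[0,0,0.13],"hand":0.5},
    {"travel":[-65,-99,0],"twist":[0,0,0.21],"hand":0.5},
    {"travel":[-90,-137,0],"twist":[0,0,0.29],"hand":0.5},
    {"travel":[-115,-175,0],"twist":[0,0,0.37],"hand":0.5},
  ],
)

```text
t: 4.35
ee_pos: [0.5923, -0.1391, 0.1033]
eef_rot: [0.495, 0.869, -0.0, -0.001]
force: [0.9, -0.2, -1.1]
finger_gap: 0.0607
```

```bash
python3 go.py 0.578 -0.337 0.105 102
```

```text
t 4.35 pos [ 0.5923 -0.1391  0.1033] gap 0.0607 q [ 0.09  0.38 -0.32 -0.   -0.88 -1.13] F [ 0.9 -0.2 -1.1]
travel [-162.9 -113.2   -1.7] twist [-0.0013 -0.0007  0.3254]
```

Call:
apply_moves(
  targets=[
    {"travel":[-35,-25,0],"twist":[0,0,0.08],"hand":0.5},
    {"travel":[-75,-51,0],"twist":[0,0,0.16],"hand":0.5},
    {"travel":[-110,-76,0],"twist":[0,0,0.24],"hand":0.5},
    {"travel":[-143,-98,0],"twist":[0,0,0.3],"hand":0.5},
    {"travel":[-160,-111,0],"twist":[0,0,0.325],"hand":0.5},
  ],
)

```text
t: 4.85
ee_pos: [0.5787, -0.3347, 0.1027]
eef_rot: [0.63, 0.777, -0.0, -0.001]
force: [0.2, 0.7, -1.8]
finger_gap: 0.0607
```

```bash
python3 - <<'E'
from h import *
o=readout.get_obs(); print(o['ee_pos'],o['finger_gap'],o['force'])
a=vision.capture('wrist');b=vision.capture('scene')
cv2.imwrite('pics/w5.png',cv2.hconcat([cv2.resize(a[60:360,56:456],None,fx=1,fy=1),cv2.resize(b[100:250,40:240],None,fx=2,fy=2)])[:,:,::-1])
c=cam('wrist',o); 
for k in np.arange(0,360,30):
    print(proj(c,(.5778+.056*np.cos(np.radians(k)),-.3372+.056*np.sin(np.radians(k)),.0295)).round(0)-[56,60],end=' ')
E
python3 go.py 0.578 -0.337 0.045 102
```

```text
[ 0.57866363 -0.33467165  0.10271961] 0.06071824181706476 [ 0.21701861  0.66238601 -1.77056347]
[182. 205.] [216. 204.] [246. 187.] [264. 158.] [265. 123.] [246.  91.] [211.  73.] [171.  76.] [139.  97.] [124. 130.] [129. 165.] [151. 192.] t 4.95 pos [ 0.5784 -0.3346  0.1025] gap 0.0608 q [-0.23  0.46 -0.17 -0.   -0.94 -1.13] F [-0.4  0.7 -1.5]
travel [-2.3 -0.8 57.5] twist [-0.0021 -0.001  -0.0011]
```

View pics/w5.png

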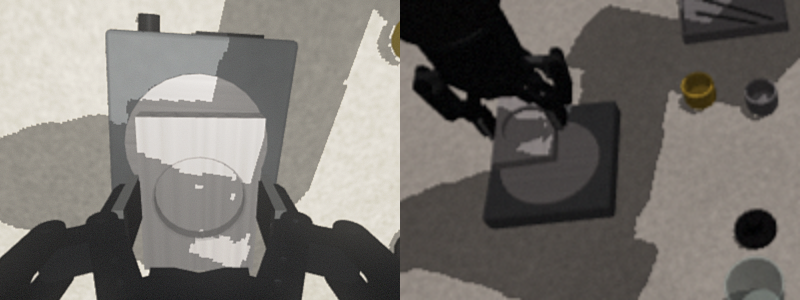

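Disc arc at left panel (197,74) top, (126,130)–(266,130) sides, as predicted. Lowering.

Call:
apply_moves(
  targets=[
    {"travel":[-2,-1,25],"twist":[0,0,0],"hand":0.5},
    {"travel":[-2,-1,45],"twist":[0,0,0],"hand":0.5},
    {"travel":[-2,-1,54],"twist":[0,0,0],"hand":0.5},
    {"travel":[-2,-1,57],"twist":[0,0,0],"hand":0.5},
    {"travel":[-2,-1,58],"twist":[0,0,0],"hand":0.5},
  ],
)

```text
t: 5.45
ee_pos: [0.5796, -0.3337, 0.0462]
eef_rot: [0.628, 0.778, -0.0, -0.0]
force: [-0.0, 0.3, -1.3]
finger_gap: 0.061
```

```bash
python3 go.py 0.578 -0.337 0.0395 102
```

```text
t 5.45 pos [ 0.5796 -0.3337  0.0462] gap 0.061 q [-0.23  0.52 -0.22  0.   -0.83 -1.13] F [-0.   0.3 -1.3]
travel [-2.9 -2.3  6.7] twist [-0.0004 -0.      0.004 ]
```

Call:
apply_moves(
  targets=[
    {"travel":[-3,-2.5,3],"twist":[0,0,0],"hand":0.5},
    {"travel":[-3,-2.5,4.5],"twist":[0,0,0],"hand":0.5},
    {"travel":[-3,-2.5,5.5],"twist":[0,0,0],"hand":0.5},
    {"travel":[-3,-2.5,6],"twist":[0,0,0],"hand":0.5},
    {"travel":[-3,-2.5,6],"twist":[0,0,0],"hand":0.5},
  ],
)

```text
t: 5.95
ee_pos: [0.5776, -0.3375, 0.0405]
eef_rot: [0.628, 0.778, 0.0, 0.0]
force: [-0.1, 0.8, -1.7]
finger_gap: 0.0606
```

```bash
python3 go.py 0.578 -0.337 0.0395 102
```

```text
t 5.95 pos [ 0.5776 -0.3375  0.0405] gap 0.0606 q [-0.24  0.53 -0.23  0.   -0.81 -1.12] F [-0.1  0.8 -1.7]
travel [0.5 0.5 1. ] twist [0.0002 0.0001 0.0034]
```

Call:
apply_moves(
  targets=[
    {"travel":[0,0,1],"twist":[0,0,0],"hand":0.5},
    {"travel":[0,0,1.5],"twist":[0,0,0],"hand":0.5},
    {"travel":[0,0,1.5],"twist":[0,0,0],"hand":0.22},
    {"travel":[0,0,1.5],"twist":[0,0,0],"hand":0.1},
    {"travel":[0,0,1.5],"twist":[0,0,0],"hand":0.03},
  ],
)

```text
t: 6.45
ee_pos: [0.5777, -0.3375, 0.0388]
eef_rot: [0.628, 0.778, 0.0, 0.0]
force: [-0.1, -0.2, -0.7]
finger_gap: 0.0825
```

Call:
apply_moves(
  targets=[
    {"travel":[0,0,-10],"twist":[0,0,0],"hand":0.03},
    {"travel":[0,0,-40],"twist":[0,0,0],"hand":0.03},
    {"travel":[0,0,-80],"twist":[0,0,0],"hand":0.03},
    {"travel":[0,0,-100],"twist":[0,0,0],"hand":0.03},
    {"travel":[0,0,-105],"twist":[0,0,0],"hand":0.03},
  ],
)

```text
t: 6.95
ee_pos: [0.5793, -0.3382, 0.1482]
eef_rot: [0.628, 0.778, 0.001, 0.003]
force: [0.1, 0.1, -0.1]
finger_gap: 0.0827
```

```bash
python3 - <<'E'
from h import *
o=readout.get_obs(); print(o['ee_pos'],o['finger_gap'],o['force'])
a=vision.capture('wrist')
cv2.imwrite('pics/w6.png',cv2.resize(a[60:360,56:456],None,fx=2,fy=2,interpolation=cv2.INTER_CUBIC)[:,:,::-1])
c=cam('wrist',o); 
print((proj(c,(.5778,-.3372,.042))-[56,60])*2)
E
python3 go.py 0.469 -0.105 0.15 0
```

```text
[ 0.57925674 -0.3381937   0.14817004] 0.0827273681897779 [ 0.11575378  0.07649937 -0.12491861]
[400.46529326 262.6758396 ]
t 7.0 pos [ 0.5787 -0.338   0.1471] gap 0.0826 q [-0.24  0.42 -0.13  0.   -1.02 -1.12] F [0.1 0.7 1.3]
travel [250.9 -58.   -3.7] twist [ 0.0049 -0.0018  1.7839]
```

View pics/w6.png

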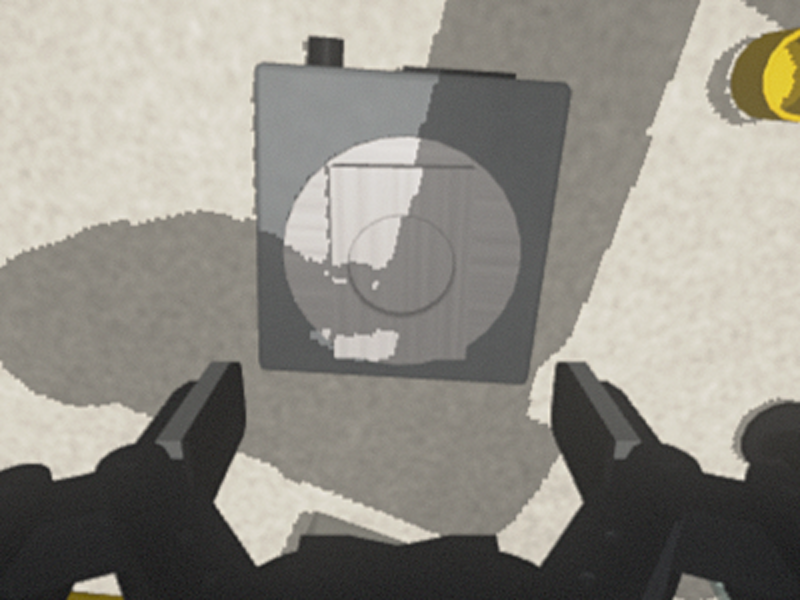

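Carrier flat on the disc: pocket at crop (401,265), disc spanning (284–521, 137–363), so well centred. Next, the steel cup.

```bash
python3 go.py 0.469 -0.105 0.15 142
```

```text
t 7.0 pos [ 0.5787 -0.338   0.1471] gap 0.0826 q [-0.24  0.42 -0.13  0.   -1.02 -1.12] F [0.1 0.7 1.3]
travel [250.9 -58.   -3.7] twist [ 0.0029  0.0036 -0.6945]
```

Call:
apply_moves(
  targets=[
    {"travel":[45,-10,0],"twist":[0,0,-0.14],"hand":0.27},
    {"travel":[92,-21,-1],"twist":[0,0,-0.28],"hand":0.27},
    {"travel":[140,-32,-2],"twist":[0,0,-0.42],"hand":0.27},
    {"travel":[185,-43,-3],"twist":[0,0,-0.56],"hand":0.27},
    {"travel":[225,-52,-3],"twist":[0,0,-0.695],"hand":0.27},
  ],
)

```text
t: 7.5
ee_pos: [0.4773, -0.1271, 0.146]
eef_rot: [0.323, 0.946, -0.0, -0.001]
force: [1.0, 1.1, -0.2]
finger_gap: 0.0623
```

```bash
python3 go.py 0.469 -0.105 0.15 142
```

```text
t 7.5 pos [ 0.4773 -0.1271  0.146 ] gap 0.0623 q [ 0.14  0.15 -0.52 -0.   -0.9  -0.8 ] F [ 1.   1.1 -0.2]
travel [20.1 12.4 -3.9] twist [-0.0008 -0.0013  0.0058]
```

Call:
apply_moves(
  targets=[
    {"travel":[10,6,-2],"twist":[0,0,0.006],"hand":0.27},
    {"travel":[18,11,-4],"twist":[0,0,0.006],"hand":0.27},
    {"travel":[20,12,-4],"twist":[0,0,0.006],"hand":0.27},
    {"travel":[20,12,-4],"twist":[0,0,0.006],"hand":0.27},
  ],
)

```text
t: 7.9
ee_pos: [0.471, -0.107, 0.1506]
eef_rot: [0.328, 0.945, -0.0, -0.0]
force: [0.1, 0.0, -0.0]
finger_gap: 0.0625
```

```bash
python3 - <<'E'
from h import *
o=readout.get_obs(); print(o['ee_pos'],o['finger_gap'],o['force'])
a=vision.capture('wrist')
cv2.imwrite('pics/w7.png',cv2.resize(a[60:360,56:456],None,fx=2,fy=2,interpolation=cv2.INTER_CUBIC)[:,:,::-1])
c=cam('wrist',o); 
print((proj(c,(.469,-.105,.028))-[56,60])*2)
E
```

```text
[ 0.47095174 -0.10696802  0.15055676] 0.062484650792030035 [ 0.05061188  0.02192503 -0.02790856]
[404.77751475 256.96610477]
```

View pics/w7.png

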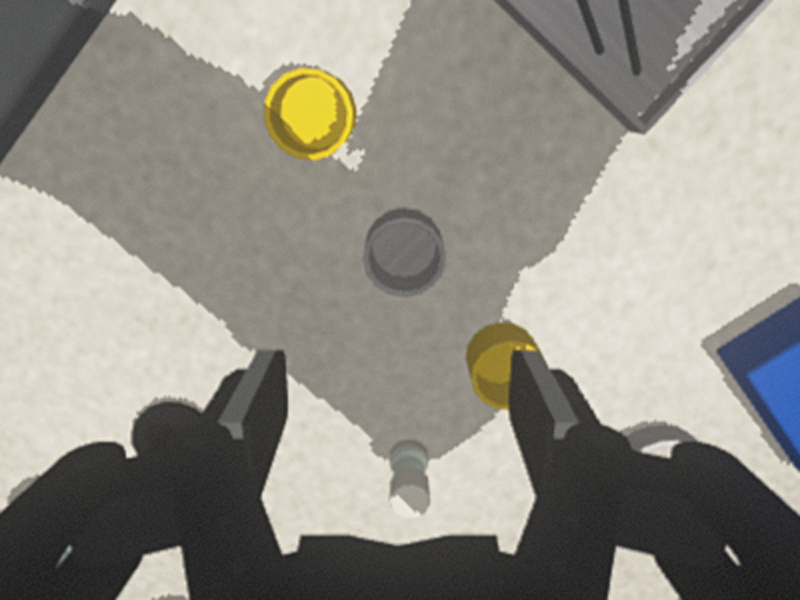

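Steel cup rim centred at crop (404,256), matching the prediction (405,257); the yellow cups at (310,112) and (500,365) are clear of the finger footprints. Descending.

```bash
python3 go.py 0.469 -0.105 0.023 142
```

```text
t 7.95 pos [ 0.471  -0.1072  0.1505] gap 0.0625 q [ 0.18  0.13 -0.53  0.   -0.91 -0.85] F [ 0.2 -1.4 -1.1]
travel [  2.9   0.5 127.5] twist [-0.0004 -0.0003 -0.0064]
```

Call:
apply_moves(
  targets=[
    {"travel":[3,0.5,35],"twist":[0,0,0],"hand":0.27},
    {"travel":[3,0.5,70],"twist":[0,0,0],"hand":0.27},
    {"travel":[3,0.5,98],"twist":[0,0,0],"hand":0.27},
    {"travel":[3,0.5,112],"twist":[0,0,0],"hand":0.27},
    {"travel":[3,0.5,116],"twist":[0,0,0],"hand":0.27},
  ],
)

```text
t: 8.45
ee_pos: [0.4677, -0.1056, 0.0326]
eef_rot: [0.329, 0.944, -0.001, -0.002]
force: [-0.1, 0.1, 0.3]
finger_gap: 0.0624
```

```bash
python3 - <<'E'
from h import *
o=readout.get_obs(); print(o['ee_pos'],o['finger_gap'],o['force'])
a=vision.capture('wrist')
cv2.imwrite('pics/w8.png',cv2.resize(a[60:360,56:456],None,fx=2,fy=2,interpolation=cv2.INTER_CUBIC)[:,:,::-1])
c=cam('wrist',o); 
print((proj(c,(.469,-.105,.028))-[56,60])*2)
E
python3 go.py 0.469 -0.105 0.023 142
```

```text
[ 0.46768286 -0.10557417  0.03264811] 0.0624146425926484 [-0.07659189  0.08950142  0.28262762]
[397.75281932 383.84753898]
t 8.5 pos [ 0.4681 -0.1054  0.0331] gap 0.0622 q [ 0.19  0.3  -0.67 -0.   -0.61 -0.86] F [ 0.5 -0.7 -0.3]
travel [-0.4  0.9 10.1] twist [-0.0024 -0.0021 -0.0072]
```

View pics/w8.png

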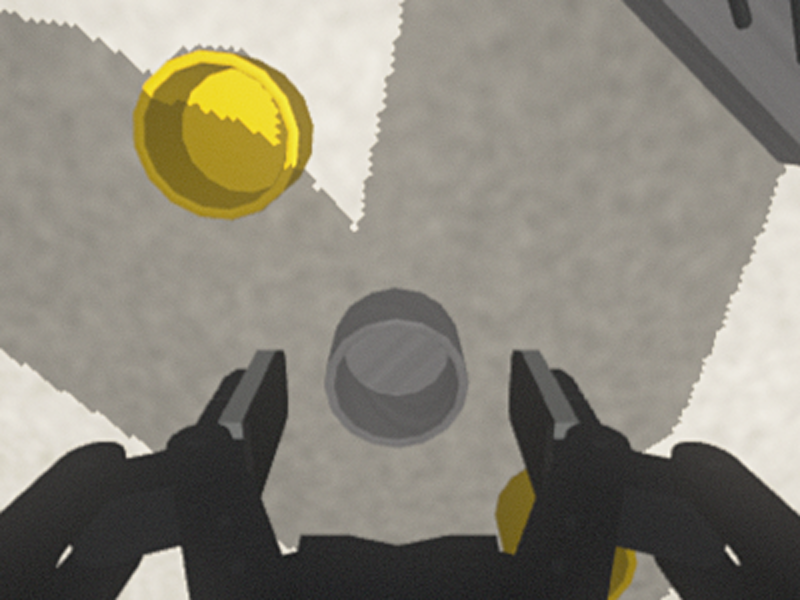

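Rim centre at crop (396.5,382.5), within 1 px of the prediction and between the jaws. Gripping.

Call:
apply_moves(
  targets=[
    {"travel":[-0.5,0.5,7],"twist":[0,0,0],"hand":0.27},
    {"travel":[-0.5,0.5,10],"twist":[0,0,0],"hand":0.4},
    {"travel":[-0.5,0.5,10],"twist":[0,0,0],"hand":0.6},
    {"travel":[-0.5,0.5,10],"twist":[0,0,0],"hand":0.7},
    {"travel":[-0.5,0.5,10],"twist":[0,0,0],"hand":0.7},
  ],
  force=40,
)

```text
t: 9.0
ee_pos: [0.4698, -0.1044, 0.0252]
eef_rot: [0.328, 0.945, 0.0, 0.0]
force: [0.6, 0.5, -1.0]
finger_gap: 0.0383
```

```bash
python3 - <<'E'
from h import *
o=readout.get_obs(); print(o['ee_pos'],o['finger_gap'],o['force'])
a=vision.capture('wrist')
cv2.imwrite('pics/w9.png',cv2.resize(a[60:360,56:456],None,fx=2,fy=2,interpolation=cv2.INTER_CUBIC)[:,:,::-1])
E
```

```text
[ 0.46977765 -0.10439504  0.02524257] 0.038250504777163005 [ 0.58381394  0.54062512 -0.99424248]
```

View pics/w9.png

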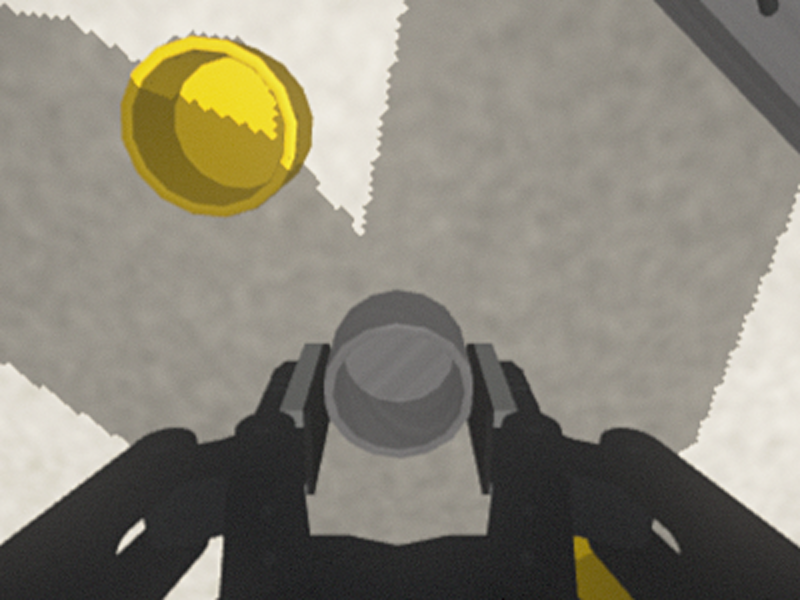

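The cup is gripped, rim centred at crop (398,390). Computing its in-hand offset and the pocket's place.

```bash
python3 - <<'E'
from h import *
K=vision.camera_model('wrist')['mtx'];H=vision.camera_model('wrist')['hand_eye']
def tool(p,z): # point in tool frame on plane tool-z=z
    d=H[:3,:3]@np.linalg.inv(K)@np.array([p[0]/2+56,p[1]/2+60,1.]);o=H[:3,3]
    return (o+d*(z-o[2])/d[2])*1000
f=lambda x,y:((x+.5)-.5,(y+.5)-.5)
print('carrier in hand (w4)',tool((398,392),0.0095-.012))
print('cup in hand',tool((398,390),.0252-.028))
o=dict(ee_pos=np.array([.5790,-.3381,.1477]),eef_rot=np.array([.628,.778,.0007,.002]))
print('pocket w6',plane(cam('wrist',o),(401/2+56,264/2+60),.042))
a=np.radians(102);print('pocket by release',.5777+np.array(0),)
E
python3 go.py 0.578 -0.337 0.13 102
```

```text
carrier in hand (w4) [-0.62983769 -0.41120857 -2.5       ]
cup in hand [-0.63000776 -1.1791848  -2.8       ]
pocket w6 [ 0.5778722  -0.33776364  0.042     ]
pocket by release 0.5777
t 9.05 pos [ 0.4698 -0.1044  0.0252] gap 0.0385 q [ 0.19  0.31 -0.67 -0.   -0.58 -0.86] F [-0.9 -0.6  0.4]
travel [-229.2 -115.3 -104.7] twist [8.000e-04 3.000e-04 6.924e-01]
```

Call:
apply_moves(
  targets=[
    {"travel":[0,0,-15],"twist":[0,0,0],"hand":0.7},
    {"travel":[0,0,-45],"twist":[0,0,0],"hand":0.7},
    {"travel":[0,0,-75],"twist":[0,0,0],"hand":0.7},
    {"travel":[-20,-10,-98],"twist":[0,0,0.07],"hand":0.7},
    {"travel":[-50,-25,-105],"twist":[0,0,0.16],"hand":0.7},
  ],
)

```text
t: 9.55
ee_pos: [0.4948, -0.1548, 0.1333]
eef_rot: [0.403, 0.915, 0.001, 0.002]
force: [0.5, 0.8, -1.4]
finger_gap: 0.0382
```

```bash
python3 go.py 0.579 -0.337 0.13 102
```

```text
t 9.55 pos [ 0.4948 -0.1548  0.1333] gap 0.0382 q [ 0.08  0.2  -0.49  0.   -0.87 -0.91] F [ 0.5  0.8 -1.4]
travel [-191.3  -61.     3.7] twist [0.0049 0.0023 0.5324]
```

Call:
apply_moves(
  targets=[
    {"travel":[-38,-12,0],"twist":[0,0,0.12],"hand":0.7},
    {"travel":[-80,-25,0],"twist":[0,0,0.25],"hand":0.7},
    {"travel":[-122,-38,0],"twist":[0,0,0.37],"hand":0.7},
    {"travel":[-160,-51,0],"twist":[0,0,0.47],"hand":0.7},
    {"travel":[-185,-59,0],"twist":[0,0,0.53],"hand":0.7},
  ],
)

```text
t: 10.05
ee_pos: [0.5753, -0.3338, 0.1295]
eef_rot: [0.63, 0.776, -0.0, 0.0]
force: [0.6, 0.3, -0.7]
finger_gap: 0.0384
```

```bash
python3 go.py 0.579 -0.337 0.075 102
```

```text
t 10.05 pos [ 0.5753 -0.3338  0.1295] gap 0.0384 q [-0.23  0.43 -0.16  0.   -0.98 -1.13] F [ 0.6  0.3 -0.7]
travel [-3.9  3.  54.5] twist [-0.0002  0.0002 -0.0026]
```

Call:
apply_moves(
  targets=[
    {"travel":[-3,2,20],"twist":[0,0,0],"hand":0.7},
    {"travel":[-4,3,38],"twist":[0,0,0],"hand":0.7},
    {"travel":[-4,3,48],"twist":[0,0,0],"hand":0.7},
    {"travel":[-4,3,50],"twist":[0,0,0],"hand":0.7},
    {"travel":[-4,3,50],"twist":[0,0,0],"hand":0.7},
  ],
)

```text
t: 10.55
ee_pos: [0.5785, -0.3344, 0.08]
eef_rot: [0.628, 0.778, -0.0, -0.0]
force: [-0.0, 0.4, -1.2]
finger_gap: 0.0377
```

```bash
python3 - <<'E'
from h import *
o=readout.get_obs(); print(o['ee_pos'],o['finger_gap'],o['force'])
a=vision.capture('wrist')
cv2.imwrite('pics/w10.png',cv2.resize(a[60:360,56:456],None,fx=2,fy=2,interpolation=cv2.INTER_CUBIC)[:,:,::-1])
c=cam('wrist',o); 
print((proj(c,(.578,-.3378,.042))-[56,60])*2)
E
python3 go.py 0.579 -0.337 0.058 102
```

```text
[ 0.5785441  -0.33442567  0.08001724] 0.037661265128613536 [-0.01802082  0.39604801 -1.16574959]
[387.13104855 325.47090471]
t 10.6 pos [ 0.5789 -0.3345  0.0806] gap 0.0384 q [-0.23  0.48 -0.2   0.   -0.89 -1.13] F [ 0.7  0.5 -0.5]
travel [-2.4 -0.5 22.6] twist [0.0007 0.0006 0.003 ]
```

View pics/w10.png

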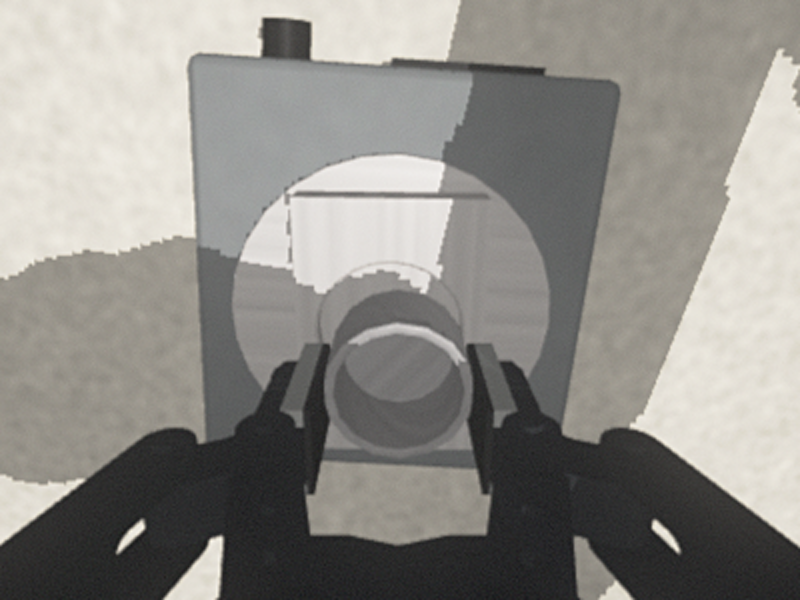

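Pocket rim at crop x 318–461, top 262, so centre ≈(389.5,325) against a predicted (387,325). Sideways correction ≈ -2 mm, then down into the pocket.

Call:
apply_moves(
  targets=[
    {"travel":[-2,-0.5,3],"twist":[0,0,0],"hand":0.7},
    {"travel":[-2,-0.5,9],"twist":[0,0,0],"hand":0.7},
    {"travel":[-2,-0.5,14],"twist":[0,0,0],"hand":0.7},
    {"travel":[-2,-0.5,17],"twist":[0,0,0],"hand":0.7},
    {"travel":[-2,-0.5,18],"twist":[0,0,0],"hand":0.7},
  ],
)

```text
t: 11.1
ee_pos: [0.5781, -0.3366, 0.0612]
eef_rot: [0.628, 0.778, -0.0, -0.0]
force: [0.4, -0.1, 0.2]
finger_gap: 0.0385
```

```bash
python3 - <<'E'
from h import *
o=readout.get_obs(); print(o['ee_pos'],o['finger_gap'],o['force'])
a=vision.capture('wrist')
cv2.imwrite('pics/w11.png',cv2.resize(a[60:360,56:456],None,fx=2,fy=2,interpolation=cv2.INTER_CUBIC)[:,:,::-1])
E
python3 go.py 0.579 -0.337 0.06 102
```

```text
[ 0.57814701 -0.33659414  0.0611873 ] 0.03854059258370658 [ 0.35883352 -0.06388285  0.21716994]
t 11.15 pos [ 0.5782 -0.3366  0.0612] gap 0.0382 q [-0.24  0.51 -0.21 -0.   -0.86 -1.12] F [ 0.1  0.4 -1. ]
travel [-0.6  0.7  1.2] twist [-0.0007 -0.0004  0.0024]
```

View pics/w11.png

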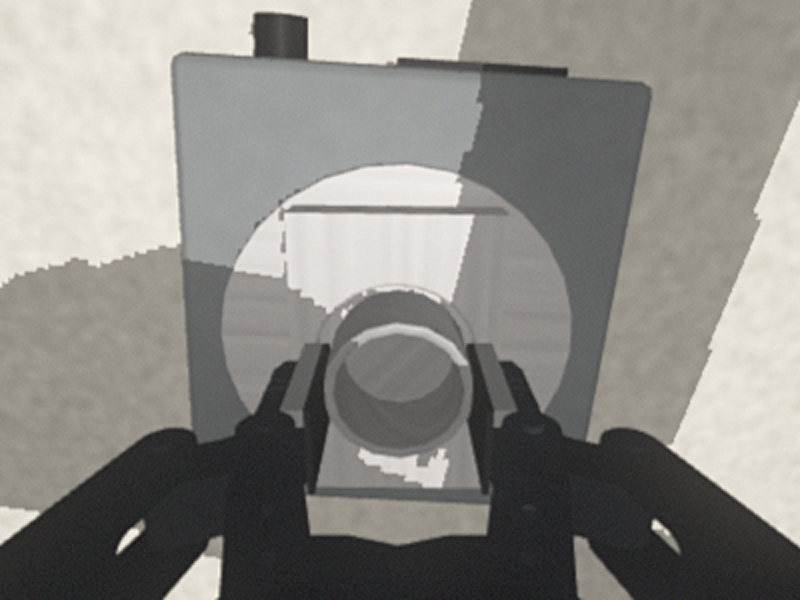

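The cup (centre x 398) sits inside the pocket rim (319–472). Bottoming out and releasing.

Call:
apply_moves(
  targets=[
    {"travel":[0,0,1],"twist":[0,0,0],"hand":0.7},
    {"travel":[0,0,1.5],"twist":[0,0,0],"hand":0.7},
    {"travel":[0,0,1.5],"twist":[0,0,0],"hand":0.45},
    {"travel":[0,0,1.5],"twist":[0,0,0],"hand":0.3},
    {"travel":[0,0,1.5],"twist":[0,0,0],"hand":0.27},
  ],
)

```text
t: 11.65
ee_pos: [0.5786, -0.3367, 0.0606]
eef_rot: [0.628, 0.778, 0.0, 0.0]
force: [-0.2, 0.2, -0.3]
finger_gap: 0.062
```

Call:
apply_moves(
  targets=[
    {"travel":[0,0,-8],"twist":[0,0,0],"hand":0.27},
    {"travel":[0,0,-30],"twist":[0,0,0],"hand":0.27},
    {"travel":[0,0,-60],"twist":[0,0,0],"hand":0.1},
    {"travel":[0,0,-82],"twist":[0,0,0],"hand":0.03},
    {"travel":[0,0,-90],"twist":[0,0,0],"hand":0.03},
  ],
)

```text
t: 12.15
ee_pos: [0.5798, -0.3373, 0.154]
eef_rot: [0.628, 0.778, 0.001, 0.002]
force: [0.4, -0.4, 0.5]
finger_gap: 0.0828
```

```bash
python3 - <<'E'
from h import *
o=readout.get_obs(); print(o['ee_pos'],o['finger_gap'],o['force'])
a=vision.capture('wrist')
cv2.imwrite('pics/w12.png',cv2.resize(a[60:360,56:456],None,fx=2,fy=2,interpolation=cv2.INTER_CUBIC)[:,:,::-1])
c=cam('wrist',o); 
print((proj(c,(.578,-.337,.062))-[56,60])*2,(proj(c,(.578,-.337,.042))-[56,60])*2)
E
python3 go.py 0.437 0.096 0.15 142
```

```text
[ 0.57976202 -0.3372647   0.15397751] 0.082841739746741 [ 0.44324443 -0.39146999  0.49178172]
[398.88974085 271.9985069 ] [398.87665544 258.14853381]
t 12.2 pos [ 0.5797 -0.3372  0.1539] gap 0.0828 q [-0.24  0.41 -0.12  0.   -1.03 -1.12] F [ 0.2 -0.7  1.1]
travel [453.6 -48.3   2.6] twist [ 0.003   0.0039 -0.6954]
```

View pics/w12.png

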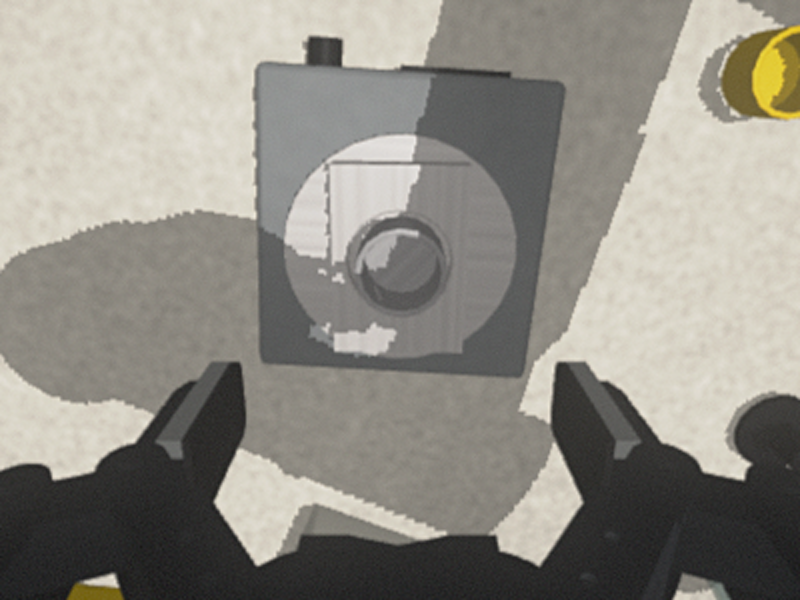

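The cup stands upright in the pocket (rim centre crop (401,272), pocket circle around it). Now the collar.

```bash
python3 go.py 0.437 0.096 0.15 115
```

```text
t 12.2 pos [ 0.5797 -0.3372  0.1539] gap 0.0828 q [-0.24  0.41 -0.12  0.   -1.03 -1.12] F [ 0.2 -0.7  1.1]
travel [453.6 -48.3   2.6] twist [ 0.0037  0.003  -0.2242]
```

Call:
apply_moves(
  targets=[
    {"travel":[45,-5,0],"twist":[0,0,-0.02],"hand":0.03},
    {"travel":[93,-10,0],"twist":[0,0,-0.05],"hand":0.03},
    {"travel":[141,-15,1],"twist":[0,0,-0.08],"hand":0.03},
    {"travel":[189,-20,1],"twist":[0,0,-0.11],"hand":0.03},
    {"travel":[237,-25,1],"twist":[0,0,-0.13],"hand":0.03},
  ],
)

```text
t: 12.7
ee_pos: [0.5028, -0.1088, 0.1485]
eef_rot: [0.576, 0.817, -0.0, -0.0]
force: [1.2, 1.5, -0.0]
finger_gap: 0.0826
```

```bash
python3 go.py 0.437 0.096 0.15 115
```

```text
t 12.7 pos [ 0.5028 -0.1088  0.1485] gap 0.0826 q [ 0.17  0.18 -0.47 -0.   -0.92 -1.4 ] F [ 1.2  1.5 -0. ]
travel [215.    6.8  -1.5] twist [-0.0011 -0.0005 -0.0939]
```

Call:
apply_moves(
  targets=[
    {"travel":[47,2,0],"twist":[0,0,-0.02],"hand":0.03},
    {"travel":[95,3,0],"twist":[0,0,-0.05],"hand":0.03},
    {"travel":[143,5,-1],"twist":[0,0,-0.08],"hand":0.03},
    {"travel":[185,6,-1],"twist":[0,0,-0.094],"hand":0.03},
    {"travel":[210,7,-1],"twist":[0,0,-0.094],"hand":0.03},
  ],
)

```text
t: 13.2
ee_pos: [0.439, 0.092, 0.1499]
eef_rot: [0.537, 0.844, -0.0, -0.0]
force: [0.1, -0.6, -0.0]
finger_gap: 0.0828
```

```bash
python3 - <<'E'
from h import *
o=readout.get_obs(); print(o['ee_pos'],o['finger_gap'],o['force'])
a=vision.capture('wrist')
cv2.imwrite('pics/w13.png',cv2.resize(a[60:360,56:456],None,fx=2,fy=2,interpolation=cv2.INTER_CUBIC)[:,:,::-1])
c=cam('wrist',o); 
print((proj(c,(.4372,.096,.016))-[56,60])*2)
E
python3 go.py 0.437 0.096 0.015 115
```

```text
[0.43897855 0.09198612 0.14994822] 0.08279548014387596 [ 0.09129733 -0.58840677 -0.04421732]
[406.32366809 249.58293573]
t 13.25 pos [0.439  0.0935 0.1501] gap 0.0828 q [ 0.65  0.07 -0.6  -0.   -0.9  -1.78] F [-0.5  2.7 -0.5]
travel [  3.   -0.8 135.1] twist [ 0.0004 -0.0006  0.0015]
```

View pics/w13.png

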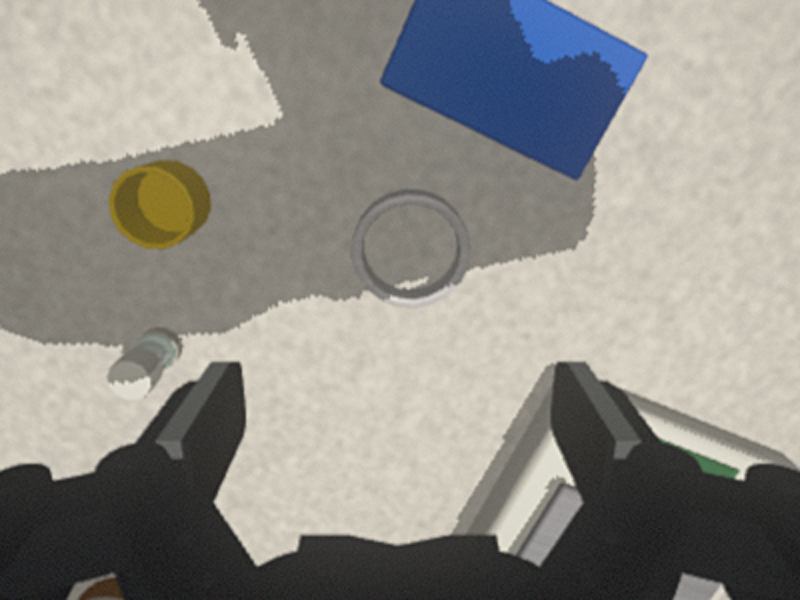

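Collar rim at crop centre (410,250) against a predicted (406,250), so it lies ~1.7 mm further along +x of the tool. Vial (145,365) and blue box (580,178) are clear. Descending.

```bash
python3 go.py 0.4364 0.0977 0.03 115
```

```text
t 13.25 pos [0.439  0.0935 0.1501] gap 0.0828 q [ 0.65  0.07 -0.6  -0.   -0.9  -1.78] F [-0.5  2.7 -0.5]
travel [  4.8  -0.6 120.1] twist [ 0.0004 -0.0006  0.0015]
```

Call:
apply_moves(
  targets=[
    {"travel":[5,0,35],"twist":[0,0,0],"hand":0.03},
    {"travel":[5,0,70],"twist":[0,0,0],"hand":0.03},
    {"travel":[5,0,98],"twist":[0,0,0],"hand":0.03},
    {"travel":[5,0,110],"twist":[0,0,0],"hand":0.03},
    {"travel":[5,0,112],"twist":[0,0,0],"hand":0.03},
  ],
)

```text
t: 13.75
ee_pos: [0.4368, 0.0934, 0.0363]
eef_rot: [0.538, 0.843, -0.002, -0.001]
force: [0.7, 0.0, 0.9]
finger_gap: 0.083
```

```bash
python3 - <<'E'
from h import *
o=readout.get_obs(); print(o['ee_pos'],o['finger_gap'],o['force'])
a=vision.capture('wrist')
cv2.imwrite('pics/w14.png',cv2.resize(a[60:360,56:456],None,fx=2,fy=2,interpolation=cv2.INTER_CUBIC)[:,:,::-1])
c=cam('wrist',o); 
print((proj(c,(.4364,.0977,.016))-[56,60])*2)
E
python3 go.py 0.4364 0.0977 0.013 115
```

```text
[0.43675032 0.09342284 0.03626139] 0.08295746730436239 [0.73877227 0.04723119 0.86901183]
[411.16936867 357.88866669]
t 13.8 pos [0.4374 0.0938 0.0371] gap 0.0829 q [ 0.65  0.25 -0.73 -0.   -0.59 -1.79] F [ 0.9  0.9 -0.9]
travel [ 4.   0.8 24.1] twist [-0.0031  0.0006 -0.0007]
```

View pics/w14.png

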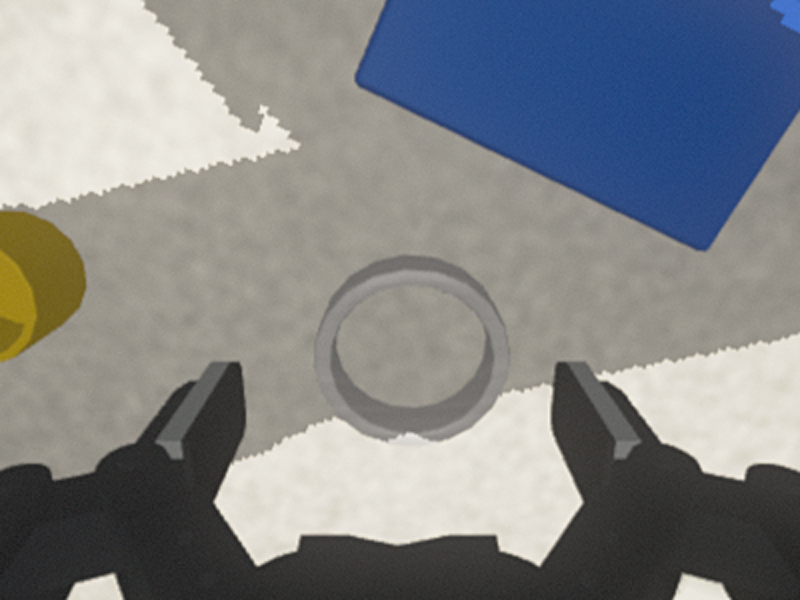

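Rim at crop (412,355) against a predicted (411,358).

Call:
apply_moves(
  targets=[
    {"travel":[4,-0.3,10],"twist":[0,0,0],"hand":0.03},
    {"travel":[4,-0.3,17],"twist":[0,0,0],"hand":0.03},
    {"travel":[4,-0.3,20],"twist":[0,0,0],"hand":0.03},
    {"travel":[4,-0.3,20],"twist":[0,0,0],"hand":0.03},
  ],
)

```text
t: 14.2
ee_pos: [0.4362, 0.0979, 0.0181]
eef_rot: [0.537, 0.843, -0.0, -0.0]
force: [0.3, -0.9, 0.1]
finger_gap: 0.083
```

```bash
python3 go.py 0.436 0.0972 0.0115 115
```

```text
t 14.2 pos [0.4362 0.0979 0.0181] gap 0.083 q [ 0.66  0.28 -0.75 -0.   -0.53 -1.8 ] F [ 0.3 -0.9  0.1]
travel [-0.6 -0.5  6.6] twist [-0.0004  0.0001 -0.0004]
```

Call:
apply_moves(
  targets=[
    {"travel":[-0.5,-0.5,6],"twist":[0,0,0],"hand":0.05},
    {"travel":[-0.5,-0.5,7],"twist":[0,0,0],"hand":0.15},
    {"travel":[-0.5,-0.5,7],"twist":[0,0,0],"hand":0.4},
    {"travel":[-0.5,-0.5,7],"twist":[0,0,0],"hand":0.5},
    {"travel":[-0.5,-0.5,7],"twist":[0,0,0],"hand":0.5},
  ],
  force=40,
)

```text
t: 14.7
ee_pos: [0.436, 0.0972, 0.0117]
eef_rot: [0.538, 0.843, -0.0, 0.0]
force: [-1.7, -0.2, 5.5]
finger_gap: 0.0589
```

```bash
python3 - <<'E'
from h import *
o=readout.get_obs(); print(o['ee_pos'],o['finger_gap'],o['force'])
a=vision.capture('wrist')
cv2.imwrite('pics/w15.png',cv2.resize(a[60:360,56:456],None,fx=2,fy=2,interpolation=cv2.INTER_CUBIC)[:,:,::-1])
E
```

```text
[0.43599714 0.09721748 0.01170087] 0.05892605371104046 [-1.69588729 -0.18099524  5.47483799]
```

View pics/w15.png

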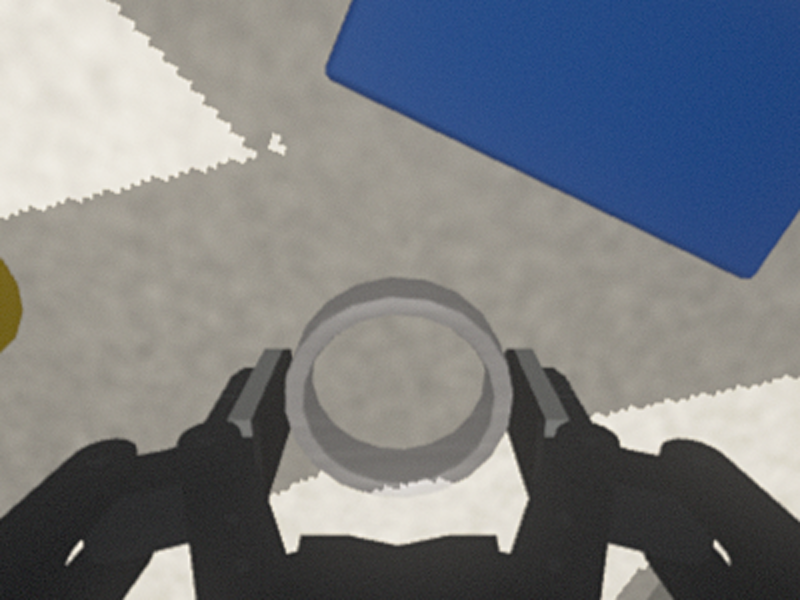

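Collar gripped, rim centre crop (398,395). Lifting, then carrying back.

Call:
apply_moves(
  targets=[
    {"travel":[0,0,-15],"twist":[0,0,0],"hand":0.5},
    {"travel":[0,0,-45],"twist":[0,0,0],"hand":0.5},
    {"travel":[0,0,-80],"twist":[0,0,0],"hand":0.5},
    {"travel":[0,0,-108],"twist":[0,0,0],"hand":0.5},
    {"travel":[-15,0,-120],"twist":[0,0,0],"hand":0.5},
  ],
)

```text
t: 15.25
ee_pos: [0.4434, 0.0849, 0.1343]
eef_rot: [0.537, 0.844, 0.002, 0.001]
force: [0.9, -0.3, -0.9]
finger_gap: 0.0586
```

```bash
python3 - <<'E'
from h import *
o=readout.get_obs(); print(o['ee_pos'],o['finger_gap'],o['force'])
a=vision.capture('wrist')
cv2.imwrite('pics/w16.png',cv2.resize(a[60:360,56:456],None,fx=1,fy=1)[:,:,::-1])
K=vision.camera_model('wrist')['mtx'];H=vision.camera_model('wrist')['hand_eye']
d=H[:3,:3]@np.linalg.inv(K)@np.array([398/2+56,395/2+60,1.]);oo=H[:3,3]
print((oo+d*(.0117-.016-oo[2])/d[2])*1000)
E
python3 go.py 0.578 -0.337 0.13 102
```

```text
[0.44342962 0.08486977 0.13433356] 0.05856047266586677 [ 0.91738301 -0.32520817 -0.91750957]
[ 0.02780086 -0.41489246 -4.3       ]
t 15.3 pos [0.4443 0.0836 0.135 ] gap 0.0589 q [ 0.62  0.09 -0.62  0.   -0.85 -1.76] F [ 2.3 -1.2  1.6]
travel [-437.6  -57.2    4.6] twist [ 0.0054 -0.0008  0.2282]
```

View pics/w16.png

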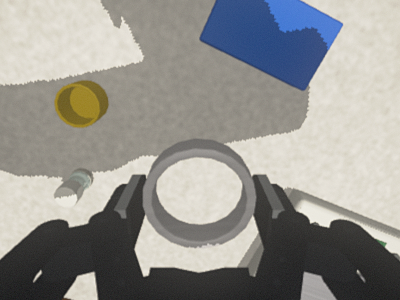

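Collar held level and centred (offset <0.5 mm).

Call:
apply_moves(
  targets=[
    {"travel":[-35,-4,0],"twist":[0,0,0.01],"hand":0.5},
    {"travel":[-83,-10,0],"twist":[0,0,0.04],"hand":0.5},
    {"travel":[-131,-17,0],"twist":[0,0,0.07],"hand":0.5},
    {"travel":[-179,-23,0],"twist":[0,0,0.09],"hand":0.5},
    {"travel":[-227,-30,0],"twist":[0,0,0.12],"hand":0.5},
  ],
)

```text
t: 15.8
ee_pos: [0.5112, -0.1365, 0.131]
eef_rot: [0.587, 0.809, 0.0, -0.0]
force: [1.0, 1.3, -1.0]
finger_gap: 0.0585
```

```bash
python3 go.py 0.578 -0.337 0.13 102
```

```text
t 15.8 pos [ 0.5112 -0.1365  0.131 ] gap 0.0585 q [ 0.11  0.23 -0.46 -0.   -0.88 -1.37] F [ 1.   1.3 -1. ]
travel [-211.3    1.4    1. ] twist [-1.000e-04 -1.000e-04  1.055e-01]
```

Call:
apply_moves(
  targets=[
    {"travel":[-47,0,0],"twist":[0,0,0.02],"hand":0.5},
    {"travel":[-95,0,0],"twist":[0,0,0.05],"hand":0.5},
    {"travel":[-140,0,0],"twist":[0,0,0.08],"hand":0.5},
    {"travel":[-180,1,0],"twist":[0,0,0.1],"hand":0.5},
    {"travel":[-205,1,0],"twist":[0,0,0.1],"hand":0.5},
  ],
)

```text
t: 16.3
ee_pos: [0.5757, -0.332, 0.1301]
eef_rot: [0.628, 0.778, -0.0, -0.0]
force: [0.8, 0.9, -0.4]
finger_gap: 0.0589
```

Call:
apply_moves(
  targets=[
    {"travel":[0,0,0],"twist":[0,0,0],"hand":0.5},
    {"travel":[0,0,0],"twist":[0,0,0],"hand":0.5},
  ],
)

```text
t: 16.5
ee_pos: [0.5749, -0.3295, 0.13]
eef_rot: [0.628, 0.779, -0.0, -0.001]
force: [-1.0, -0.1, -1.0]
finger_gap: 0.0589
```

```bash
python3 - <<'E'
from h import *
o=readout.get_obs(); print(o['ee_pos'],o['finger_gap'],o['force'])
a=vision.capture('wrist')
cv2.imwrite('pics/w17.png',cv2.resize(a[60:360,56:456],None,fx=2,fy=2,interpolation=cv2.INTER_CUBIC)[:,:,::-1])
c=cam('wrist',o)
print((proj(c,(.578,-.337,.0625))-[56,60])*2)
E
python3 go.py 0.578 -0.337 0.085 102
```

```text
[ 0.57486428 -0.32949819  0.13000828] 0.05888872130040046 [-0.96149856 -0.14079127 -0.99908268]
[375.79177736 300.95812644]
t 16.55 pos [ 0.575  -0.3288  0.1304] gap 0.0589 q [-0.23  0.43 -0.16 -0.   -0.99 -1.13] F [-0.5  0.6 -0.8]
travel [-8.7  1.3 45.4] twist [-0.0012 -0.001   0.0058]
```

View pics/w17.png

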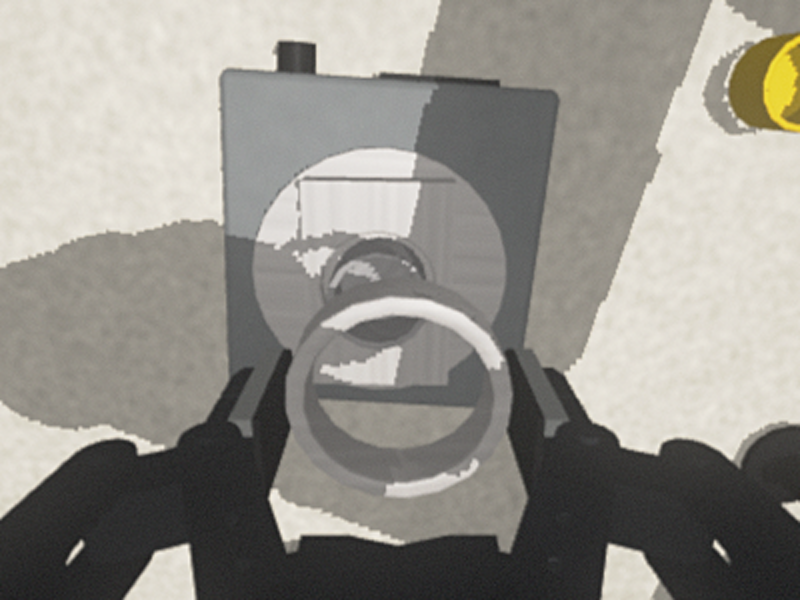

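Call:
apply_moves(
  targets=[
    {"travel":[-4,1,12],"twist":[0,0,0.005],"hand":0.5},
    {"travel":[-8,1,25],"twist":[0,0,0.005],"hand":0.5},
    {"travel":[-8,1,34],"twist":[0,0,0.005],"hand":0.5},
    {"travel":[-8,1,40],"twist":[0,0,0.005],"hand":0.5},
    {"travel":[-8,1,40],"twist":[0,0,0.005],"hand":0.5},
  ],
)

```text
t: 17.05
ee_pos: [0.5776, -0.3364, 0.0897]
eef_rot: [0.629, 0.778, -0.0, -0.001]
force: [-0.3, -0.6, -0.1]
finger_gap: 0.0585
```

```bash
python3 - <<'E'
from h import *
o=readout.get_obs(); print(o['ee_pos'],o['finger_gap'],o['force'])
a=vision.capture('wrist')
cv2.imwrite('pics/w18.png',cv2.resize(a[60:360,56:456],None,fx=2,fy=2,interpolation=cv2.INTER_CUBIC)[:,:,::-1])
c=cam('wrist',o)
print((proj(c,(.578,-.337,.0625))-[56,60])*2)
E
python3 go.py 0.578 -0.337 0.085 102
```

```text
[ 0.57760766 -0.33639529  0.08974222] 0.05851874044896881 [-0.30439734 -0.57421707 -0.07867383]
[394.44154126 344.00514054]
t 17.1 pos [ 0.578  -0.3366  0.0906] gap 0.0588 q [-0.24  0.47 -0.18  0.   -0.91 -1.12] F [-0.1 -0.3 -0.1]
travel [-0.3 -0.1  5.6] twist [-0.0012 -0.0005  0.0017]
```

View pics/w18.png

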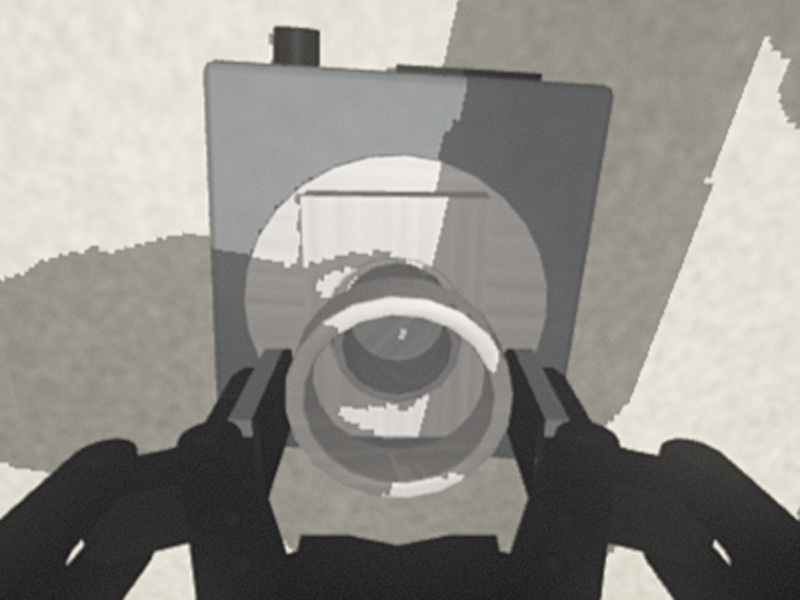

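Cup rim at crop ≈(396,345) as predicted, concentric with the collar axis. Lowering over the cup.

Call:
apply_moves(
  targets=[
    {"travel":[-0.3,0,8],"twist":[0,0,0],"hand":0.5},
    {"travel":[-0.3,0,16],"twist":[0,0,0],"hand":0.5},
    {"travel":[-0.3,0,24],"twist":[0,0,0],"hand":0.5},
    {"travel":[-0.3,0,29],"twist":[0,0,0],"hand":0.5},
    {"travel":[-0.3,0,31],"twist":[0,0,0],"hand":0.5},
  ],
)

```text
t: 17.6
ee_pos: [0.5779, -0.3371, 0.0593]
eef_rot: [0.629, 0.778, -0.0, -0.001]
force: [-0.3, -0.3, -1.1]
finger_gap: 0.0586
```

```bash
python3 go.py 0.578 -0.337 0.054 102
```

```text
t 17.6 pos [ 0.5779 -0.3371  0.0593] gap 0.0586 q [-0.24  0.51 -0.21 -0.   -0.85 -1.12] F [-0.3 -0.3 -1.1]
travel [0.  0.1 5.3] twist [-0.0011 -0.0006  0.0012]
```

Call:
apply_moves(
  targets=[
    {"travel":[0,0,3],"twist":[0,0,0],"hand":0.5},
    {"travel":[0,0,4.5],"twist":[0,0,0],"hand":0.5},
    {"travel":[0,0,5],"twist":[0,0,0],"hand":0.5},
    {"travel":[0,0,5],"twist":[0,0,0],"hand":0.5},
  ],
)

```text
t: 18.0
ee_pos: [0.5785, -0.3372, 0.0554]
eef_rot: [0.629, 0.778, 0.0, 0.0]
force: [-0.2, -0.7, -0.9]
finger_gap: 0.0589
```

```bash
python3 - <<'E'
from h import *
a=vision.capture('wrist')
cv2.imwrite('pics/w19.png',cv2.resize(a[60:360,56:456],None,fx=2,fy=2,interpolation=cv2.INTER_CUBIC)[:,:,::-1])
E
python3 go.py 0.578 -0.337 0.0537 102
```

```text
t 18.05 pos [ 0.5785 -0.3372  0.0555] gap 0.0588 q [-0.24  0.51 -0.21  0.   -0.84 -1.12] F [ 0.3  0.1 -1.1]
travel [ 0.3 -0.5  1.8] twist [0.0003 0.0002 0.0014]
```

View pics/w19.png

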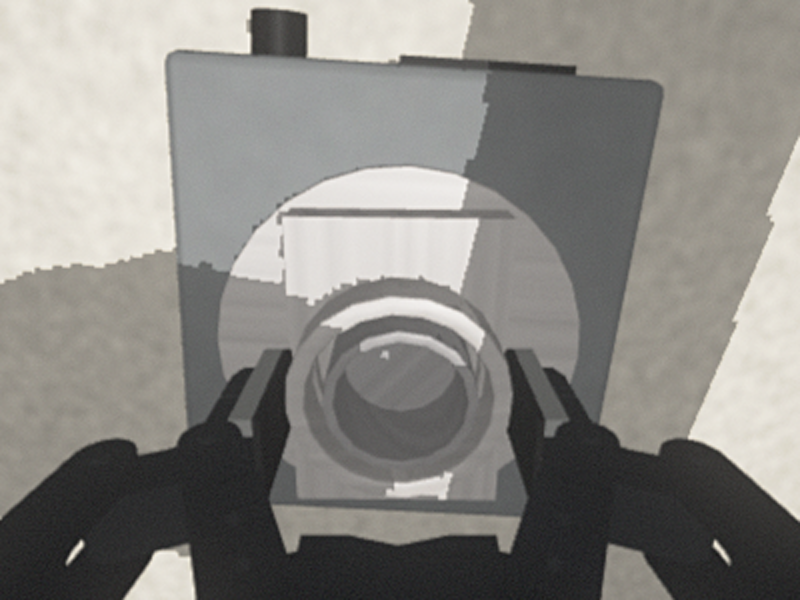

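The collar surrounds the cup, concentric (cup centre x 398 within the collar, 285–512). Setting it down and releasing.

Call:
apply_moves(
  targets=[
    {"travel":[0,0,1],"twist":[0,0,0],"hand":0.5},
    {"travel":[0,0,2],"twist":[0,0,0],"hand":0.5},
    {"travel":[0,0,2],"twist":[0,0,0],"hand":0.25},
    {"travel":[0,0,2],"twist":[0,0,0],"hand":0.1},
    {"travel":[0,0,2],"twist":[0,0,0],"hand":0.03},
  ],
)

```text
t: 18.55
ee_pos: [0.5784, -0.3372, 0.0533]
eef_rot: [0.629, 0.778, 0.0, 0.0]
force: [-1.1, -0.1, -0.2]
finger_gap: 0.0829
```

Call:
apply_moves(
  targets=[
    {"travel":[0,0,-8],"twist":[0,0,0],"hand":0.03},
    {"travel":[0,0,-30],"twist":[0,0,0],"hand":0.03},
    {"travel":[0,0,-60],"twist":[0,0,0],"hand":0.03},
    {"travel":[0,0,-85],"twist":[0,0,0],"hand":0.03},
    {"travel":[0,0,-100],"twist":[0,0,0],"hand":0.03},
  ],
)

```text
t: 19.05
ee_pos: [0.5793, -0.3376, 0.1563]
eef_rot: [0.629, 0.778, 0.0, 0.002]
force: [0.3, -0.3, 0.2]
finger_gap: 0.0829
```

```bash
python3 - <<'E'
from h import *
o=readout.get_obs(); print(o['ee_pos'],o['finger_gap'],o['force'])
a=vision.capture('wrist')
cv2.imwrite('pics/w20.png',cv2.resize(a[60:360,56:456],None,fx=2,fy=2,interpolation=cv2.INTER_CUBIC)[:,:,::-1])
c=cam('wrist',o)
print((proj(c,(.578,-.337,.0625))-[56,60])*2)
E
python3 go.py 0.645 -0.096 0.16 90
```

```text
[ 0.57926609 -0.33757068  0.156344  ] 0.08291460174765572 [ 0.29480992 -0.28958686  0.23112635]
[399.15876758 272.08613858]
t 19.1 pos [ 0.58   -0.3379  0.1582] gap 0.083 q [-0.24  0.41 -0.12  0.   -1.04 -1.12] F [1.1 0.  2.9]
travel [222.9 114.3  -2. ] twist [0.005  0.0028 0.2114]
```

View pics/w20.png

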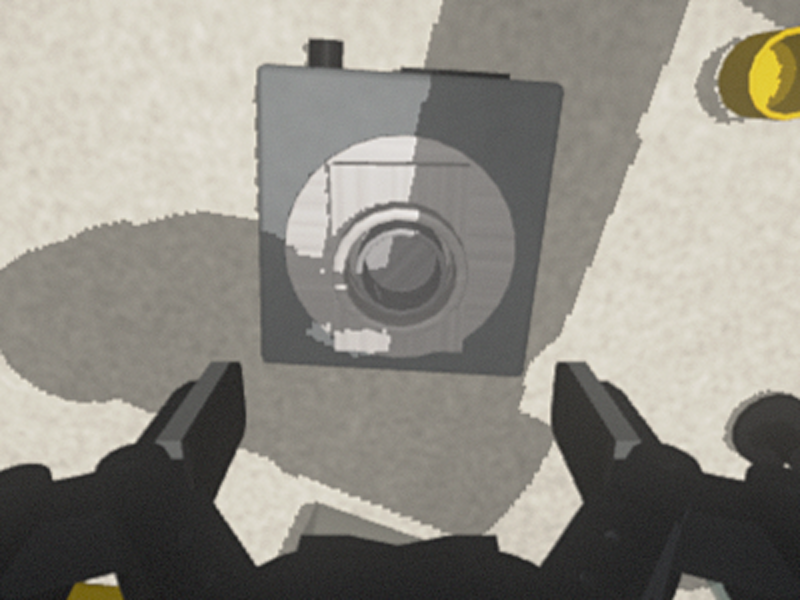

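Stage 3 good: collar flat around the cup at crop (400,265). Now the lid.

Call:
apply_moves(
  targets=[
    {"travel":[40,20,0],"twist":[0,0,0.04],"hand":0.3},
    {"travel":[84,43,0],"twist":[0,0,0.08],"hand":0.45},
    {"travel":[128,66,0],"twist":[0,0,0.13],"hand":0.45},
    {"travel":[172,88,0],"twist":[0,0,0.18],"hand":0.45},
    {"travel":[208,107,0],"twist":[0,0,0.21],"hand":0.45},
  ],
)

```text
t: 19.6
ee_pos: [0.6396, -0.1089, 0.153]
eef_rot: [0.707, 0.707, -0.0, -0.0]
force: [0.9, 0.4, 0.5]
finger_gap: 0.0469
```

```bash
python3 go.py 0.645 -0.096 0.16 90
```

```text
t 19.6 pos [ 0.6396 -0.1089  0.153 ] gap 0.0469 q [ 0.13  0.38 -0.17 -0.   -1.02 -1.7 ] F [0.9 0.4 0.5]
travel [12.9  5.4 -7. ] twist [-0.0004 -0.0002 -0.0006]
```

Call:
apply_moves(
  targets=[
    {"travel":[8,4,0],"twist":[0,0,0],"hand":0.45},
    {"travel":[12,5,0],"twist":[0,0,0],"hand":0.45},
    {"travel":[12,5,0],"twist":[0,0,0],"hand":0.45},
    {"travel":[12,5,0],"twist":[0,0,0],"hand":0.45},
  ],
)

```text
t: 20.0
ee_pos: [0.644, -0.1005, 0.1531]
eef_rot: [0.707, 0.707, -0.0, -0.0]
force: [-0.5, -0.4, 0.4]
finger_gap: 0.0469
```

```bash
python3 - <<'E'
from h import *
o=readout.get_obs(); print(o['ee_pos'],o['finger_gap'],o['force'])
a=vision.capture('wrist').astype(float)
b=np.clip(255*(a/255)**.5,0,255).astype(np.uint8)
cv2.imwrite('pics/w21.png',cv2.resize(b[60:360,56:456],None,fx=2,fy=2,interpolation=cv2.INTER_CUBIC)[:,:,::-1])
c=cam('wrist',o)
for z in (.008,.032): print((proj(c,(.645,-.096,z))-[56,60])*2)
E
```

```text
[ 0.6440123  -0.10045706  0.15307427] 0.04686669249061728 [-0.51921134 -0.42097481  0.39426591]
[404.85986321 245.70597091]
[405.53754053 259.18796597]
```

View pics/w21.png

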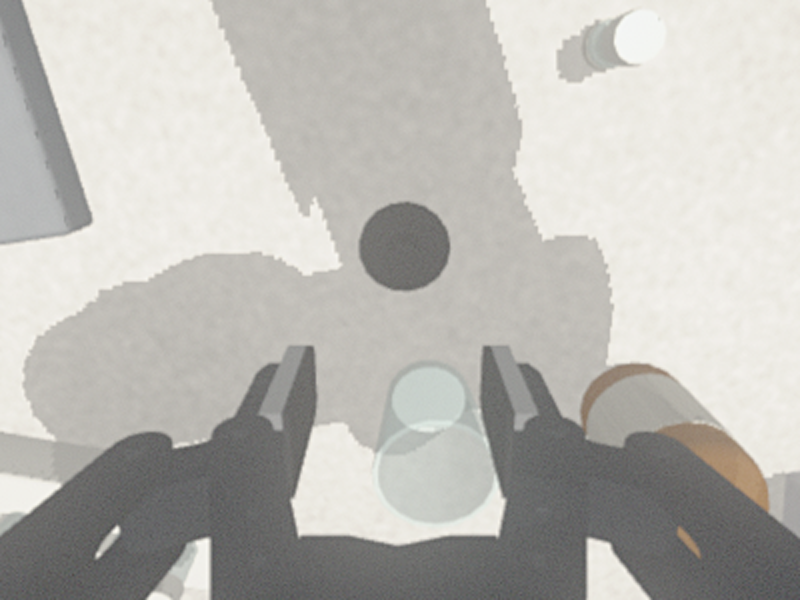

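Lid at crop (404.5,246.5) against a predicted flange (405,246). The beaker base is near (428,398), rim at (436,470). Checking beaker clearance before going down.

```bash
python3 - <<'E'
from h import *
o=dict(ee_pos=np.array([.6440,-.1005,.1531]),eef_rot=np.array([.7071,.7071,0,0]))
c=cam('wrist',o)
print(plane(c,(428/2+56,398/2+60),0.003),plane(c,(436/2+56,472/2+60),.07),plane(c,(376/2+56,472/2+60),.07))
E
python3 go.py 0.645 -0.096 0.04 90
```

```text
[ 0.73790182 -0.0822391   0.003     ] [ 0.73606857 -0.08218069  0.07      ] [ 0.73604242 -0.10984629  0.07      ]
t 20.05 pos [ 0.644  -0.1007  0.1532] gap 0.0468 q [ 0.14  0.39 -0.16 -0.   -1.02 -1.72] F [ 1.  -0.7  0.1]
travel [  4.7   1.  113.2] twist [-0.0004  0.0001 -0.0006]
```

Call:
apply_moves(
  targets=[
    {"travel":[4.5,1,30],"twist":[0,0,0],"hand":0.45},
    {"travel":[4.5,1,65],"twist":[0,0,0],"hand":0.45},
    {"travel":[4.5,1,90],"twist":[0,0,0],"hand":0.45},
    {"travel":[4.5,1,103],"twist":[0,0,0],"hand":0.45},
    {"travel":[4.5,1,106],"twist":[0,0,0],"hand":0.45},
  ],
)

```text
t: 20.55
ee_pos: [0.6445, -0.0959, 0.0458]
eef_rot: [0.707, 0.707, -0.001, -0.001]
force: [0.8, -0.4, 0.7]
finger_gap: 0.047
```

```bash
python3 - <<'E'
from h import *
o=readout.get_obs(); print(o['ee_pos'],o['finger_gap'],o['force'])
a=vision.capture('wrist').astype(float)
b=np.clip(255*(a/255)**.4,0,255).astype(np.uint8)
cv2.imwrite('pics/w22.png',cv2.resize(b[60:360,56:456],None,fx=2,fy=2,interpolation=cv2.INTER_CUBIC)[:,:,::-1])
c=cam('wrist',o)
for z in (.008,.032): print((proj(c,(.645,-.096,z))-[56,60])*2)
E
python3 go.py 0.645 -0.096 0.026 90
```

```text
[ 0.6444692  -0.09589991  0.0457897 ] 0.04697073284472283 [ 0.80066478 -0.39695837  0.73961427]
[395.53974594 331.19439225]
[395.28593634 365.46603926]
t 20.6 pos [ 0.6451 -0.0957  0.0466] gap 0.0473 q [ 0.15  0.5  -0.26  0.   -0.81 -1.72] F [-0.6 -1.1 -0.1]
travel [-0.3 -0.1 20.6] twist [-0.0013  0.0003 -0.0001]
```

View pics/w22.png

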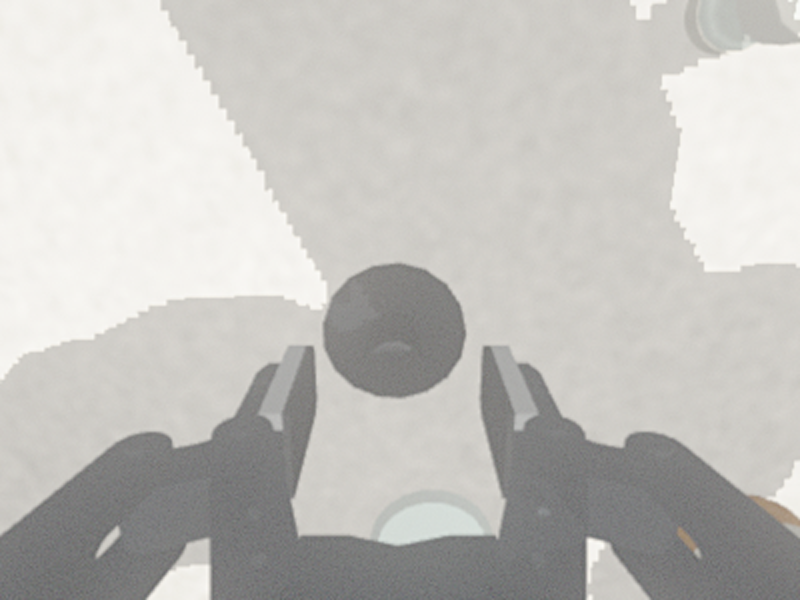

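Flange centre at crop (394.5,330.5), on prediction. Gripping the knob.

Call:
apply_moves(
  targets=[
    {"travel":[-0.3,0,10],"twist":[0,0,0],"hand":0.45},
    {"travel":[-0.3,0,17],"twist":[0,0,0],"hand":0.45},
    {"travel":[-0.3,0,20],"twist":[0,0,0],"hand":0.5},
    {"travel":[-0.3,0,20],"twist":[0,0,0],"hand":0.75},
    {"travel":[-0.3,0,20],"twist":[0,0,0],"hand":0.95},
  ],
  force=30,
)

```text
t: 21.1
ee_pos: [0.6458, -0.0951, 0.0277]
eef_rot: [0.707, 0.707, 0.0, 0.0]
force: [0.1, 0.1, 0.9]
finger_gap: 0.0165
```

Call:
apply_moves(
  targets=[
    {"travel":[0,0,0],"twist":[0,0,0],"hand":0.95},
    {"travel":[0,0,0],"twist":[0,0,0],"hand":0.95},
  ],
)

```text
t: 21.3
ee_pos: [0.6457, -0.0951, 0.0277]
eef_rot: [0.707, 0.707, 0.0, 0.0]
force: [0.3, 0.1, 0.7]
finger_gap: 0.0168
```

```bash
python3 - <<'E'
from h import *
o=readout.get_obs(); print(o['ee_pos'],o['finger_gap'],o['force'])
a=vision.capture('wrist').astype(float)
b=np.clip(255*(a/255)**.4,0,255).astype(np.uint8)
cv2.imwrite('pics/w23.png',cv2.resize(b[60:360,56:456],None,fx=2,fy=2,interpolation=cv2.INTER_CUBIC)[:,:,::-1])
E
```

```text
[ 0.64572555 -0.09509385  0.02766556] 0.016803607757689177 [0.33560108 0.09217333 0.74808306]
```

View pics/w23.png

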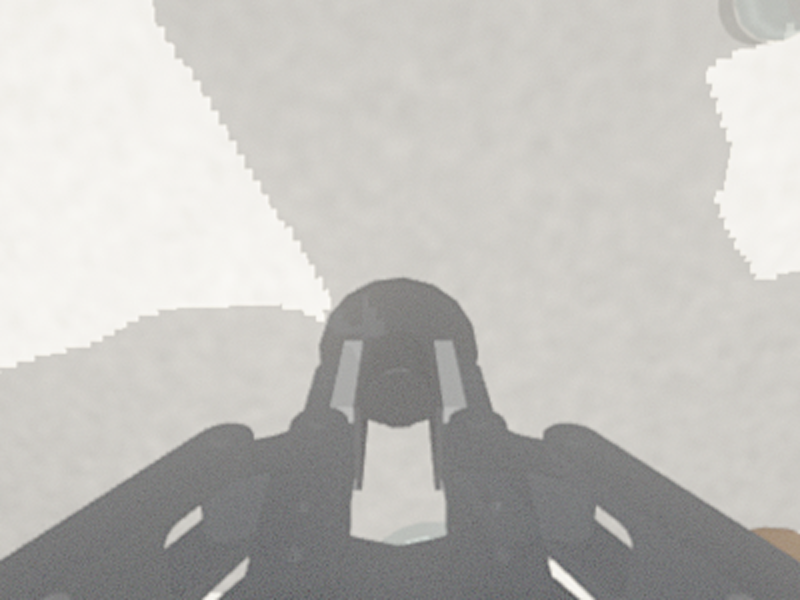

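Call:
apply_moves(
  targets=[
    {"travel":[0,0,-15],"twist":[0,0,0],"hand":0.95},
    {"travel":[0,0,-45],"twist":[0,0,0],"hand":0.95},
    {"travel":[0,0,-80],"twist":[0,0,0],"hand":0.95},
    {"travel":[0,0,-105],"twist":[0,0,0],"hand":0.95},
    {"travel":[-15,-5,-115],"twist":[0,0,0],"hand":0.95},
  ],
)

```text
t: 21.85
ee_pos: [0.6425, -0.1094, 0.1468]
eef_rot: [0.706, 0.708, 0.002, 0.002]
force: [0.8, -1.0, -0.6]
finger_gap: 0.0165
```

```bash
python3 - <<'E'
from h import *
o=readout.get_obs(); print(o['ee_pos'],o['finger_gap'],o['force'])
K=vision.camera_model('wrist')['mtx'];H=vision.camera_model('wrist')['hand_eye']
d=H[:3,:3]@np.linalg.inv(K)@np.array([398.5/2+56,352.5/2+60,1.]);oo=H[:3,3]
print((oo+d*(.0277-.008-oo[2])/d[2])*1000)
a=vision.capture('wrist').astype(float)
b=np.clip(255*(a/255)**.4,0,255).astype(np.uint8)
cv2.imwrite('pics/w24.png',b[60:360,56:456][:,:,::-1])
E
python3 go.py 0.578 -0.337 0.14 95
```

```text
[ 0.64252292 -0.10940541  0.14676919] 0.016450599806406417 [ 0.8278753  -0.98741054 -0.56580974]
[ 0.84857122 -0.62249269 19.7       ]
t 21.9 pos [ 0.6412 -0.112   0.1469] gap 0.0167 q [ 0.13  0.39 -0.18  0.   -1.   -1.7 ] F [-0.5 -1.6  0.9]
travel [-224.9  -63.6    6.7] twist [ 0.0051  0.0004 -0.0857]
```

View pics/w24.png

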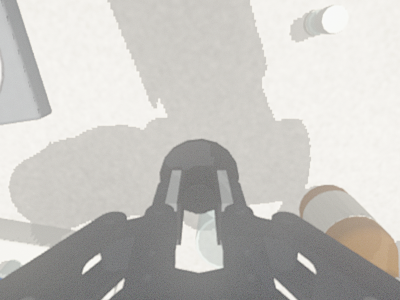

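The lid is held level, offset <1 mm. Carrying it to the cup.

Call:
apply_moves(
  targets=[
    {"travel":[-35,-10,0],"twist":[0,0,-0.01],"hand":0.95},
    {"travel":[-80,-23,0],"twist":[0,0,-0.03],"hand":0.95},
    {"travel":[-125,-35,0],"twist":[0,0,-0.05],"hand":0.95},
    {"travel":[-168,-48,0],"twist":[0,0,-0.07],"hand":0.95},
    {"travel":[-200,-57,0],"twist":[0,0,-0.086],"hand":0.95},
  ],
)

```text
t: 22.4
ee_pos: [0.5815, -0.3129, 0.1419]
eef_rot: [0.676, 0.737, -0.0, -0.001]
force: [0.3, 0.5, 0.0]
finger_gap: 0.0167
```

```bash
python3 go.py 0.578 -0.337 0.14 95
```

```text
t 22.4 pos [ 0.5815 -0.3129  0.1419] gap 0.0167 q [-0.2   0.41 -0.15 -0.   -1.01 -1.29] F [0.3 0.5 0. ]
travel [-23.7  -5.6   1.9] twist [-0.0013 -0.0005 -0.0012]
```

Call:
apply_moves(
  targets=[
    {"travel":[-12,-3,5],"twist":[0,0,0],"hand":0.95},
    {"travel":[-21,-5,15],"twist":[0,0,0],"hand":0.95},
    {"travel":[-23,-5,24],"twist":[0,0,0],"hand":0.95},
    {"travel":[-23,-5,28],"twist":[0,0,0],"hand":0.95},
    {"travel":[-23,-5,28],"twist":[0,0,0],"hand":0.95},
  ],
)

```text
t: 22.9
ee_pos: [0.5805, -0.3324, 0.113]
eef_rot: [0.675, 0.737, -0.0, -0.001]
force: [0.2, -0.0, -0.3]
finger_gap: 0.0166
```

```bash
python3 - <<'E'
from h import *
o=readout.get_obs(); print(o['ee_pos'],o['finger_gap'],o['force'])
a=vision.capture('wrist').astype(float)
b=np.clip(255*(a/255)**.6,0,255).astype(np.uint8)
cv2.imwrite('pics/w25.png',cv2.resize(b[60:360,56:456],None,fx=2,fy=2,interpolation=cv2.INTER_CUBIC)[:,:,::-1])
c=cam('wrist',o)
print((proj(c,(.578,-.337,.0625))-[56,60])*2)
s=vision.capture('scene'); cv2.imwrite('pics/s25.png',cv2.resize(s[120:240,60:220],None,fx=5,fy=5,interpolation=cv2.INTER_CUBIC)[:,:,::-1])
E
python3 go.py 0.578 -0.337 0.09 95
```

```text
[ 0.58047243 -0.33237372  0.11296324] 0.016565349083813557 [ 0.22578869 -0.00628354 -0.34042836]
[383.63412516 307.20662065]
t 23.0 pos [ 0.5812 -0.3326  0.1143] gap 0.0165 q [-0.23  0.45 -0.16  0.   -0.96 -1.25] F [-1.  -1.4 -0.9]
travel [-4.1 -3.5 24.3] twist [-0.0002  0.      0.001 ]
```

View pics/w25.png

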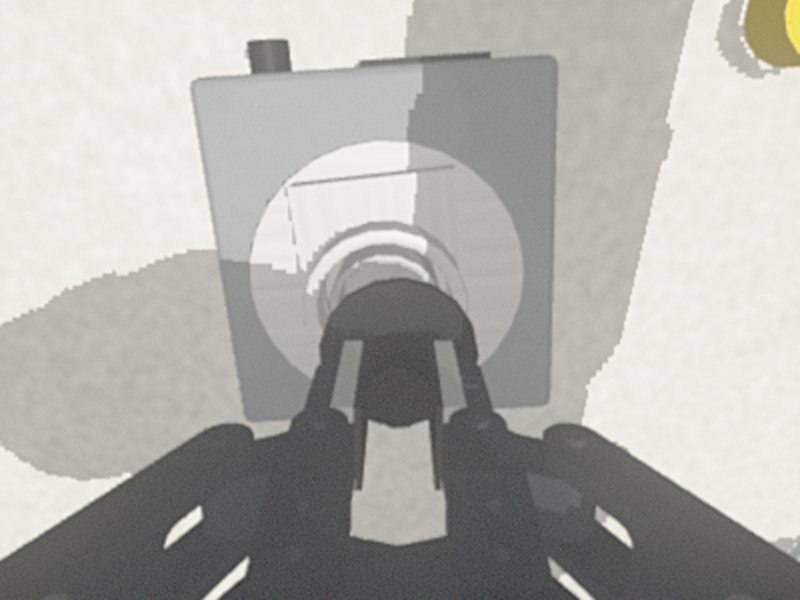

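View pics/s25.png

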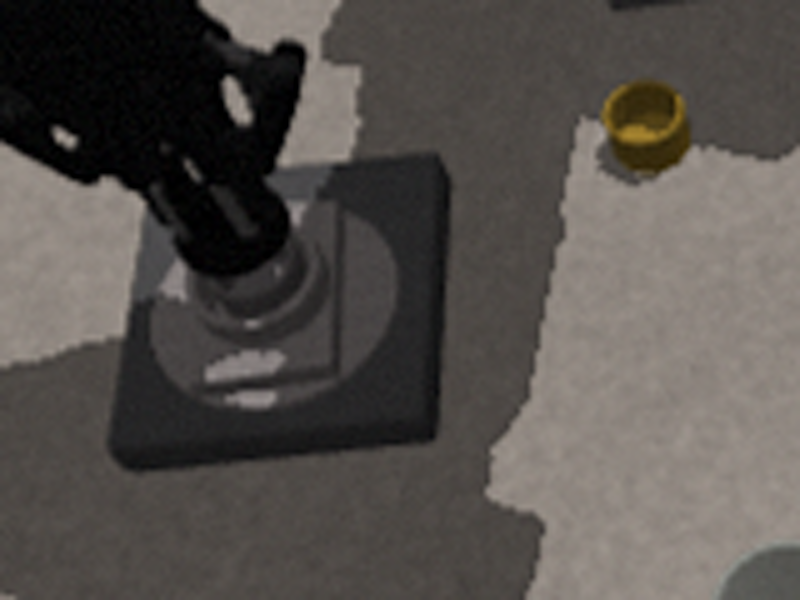

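Collar at crop x 305–468 (centre 386), cup ≈384, predicted 384. Aligning above the mouth.

Call:
apply_moves(
  targets=[
    {"travel":[-3,-2,6],"twist":[0,0,0],"hand":0.95},
    {"travel":[-4.5,-3,12],"twist":[0,0,0],"hand":0.95},
    {"travel":[-4.5,-3,17],"twist":[0,0,0],"hand":0.95},
    {"travel":[-4.5,-3,19],"twist":[0,0,0],"hand":0.95},
    {"travel":[-4.5,-3,19],"twist":[0,0,0],"hand":0.95},
  ],
)

```text
t: 23.5
ee_pos: [0.5778, -0.3383, 0.0947]
eef_rot: [0.676, 0.737, -0.0, -0.0]
force: [-0.4, 0.6, -0.5]
finger_gap: 0.0165
```

```bash
python3 - <<'E'
from h import *
o=readout.get_obs(); print(o['ee_pos'],o['finger_gap'],o['force'])
a=vision.capture('wrist').astype(float)
b=np.clip(255*(a/255)**.6,0,255).astype(np.uint8)
cv2.imwrite('pics/w26.png',cv2.resize(b[60:360,56:456],None,fx=2,fy=2,interpolation=cv2.INTER_CUBIC)[:,:,::-1])
c=cam('wrist',o)
print((proj(c,(.578,-.337,.0625))-[56,60])*2)
E
python3 go.py 0.578 -0.337 0.09 95
```

```text
[ 0.57781064 -0.3382815   0.09474028] 0.016535924626100137 [-0.37316766  0.6463549  -0.48784273]
[400.01819743 337.35844184]
t 23.55 pos [ 0.578  -0.3384  0.0951] gap 0.0167 q [-0.24  0.47 -0.18  0.   -0.92 -1.24] F [ 1.2 -0.3 -0.3]
travel [1.3 0.1 5.1] twist [-0.0003 -0.0001 -0.0005]
```

View pics/w26.png

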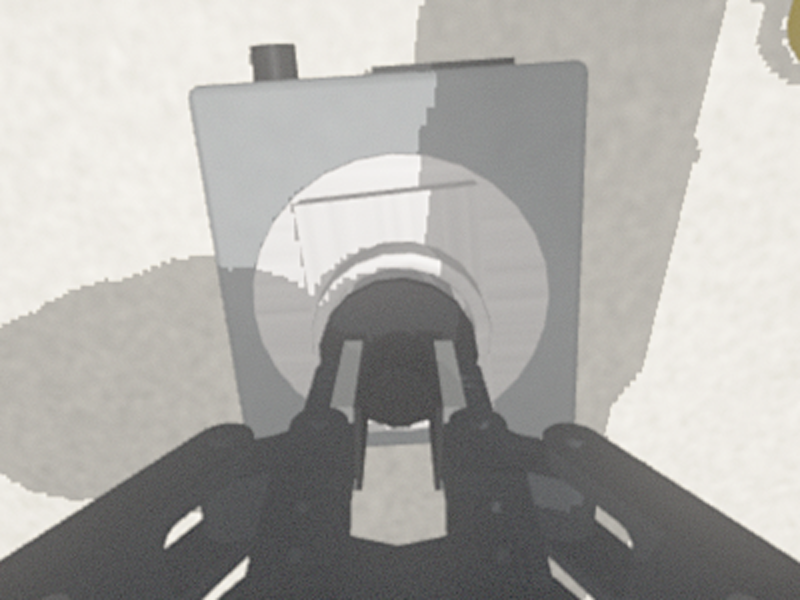

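Lid centre x 398.5, collar centre ≈402: shift +1 mm, then lower.

Call:
apply_moves(
  targets=[
    {"travel":[1,0.5,1],"twist":[0,0,0],"hand":0.95},
    {"travel":[1,0.5,3],"twist":[0,0,0],"hand":0.95},
    {"travel":[1,0.5,5],"twist":[0,0,0],"hand":0.95},
    {"travel":[1,0.5,7],"twist":[0,0,0],"hand":0.95},
    {"travel":[1,0.5,7.5],"twist":[0,0,0],"hand":0.95},
  ],
)

```text
t: 24.05
ee_pos: [0.5783, -0.3372, 0.0875]
eef_rot: [0.676, 0.737, -0.0, -0.0]
force: [0.4, -0.1, -1.3]
finger_gap: 0.0165
```

```bash
python3 - <<'E'
from h import *
o=readout.get_obs(); print(o['ee_pos'],o['finger_gap'],o['force'])
a=vision.capture('wrist').astype(float)
b=np.clip(255*(a/255)**.6,0,255).astype(np.uint8)
cv2.imwrite('pics/w27.png',cv2.resize(b[60:360,56:456],None,fx=2,fy=2,interpolation=cv2.INTER_CUBIC)[:,:,::-1])
E
python3 go.py 0.578 -0.337 0.0862 95
```

```text
[ 0.57830808 -0.33720494  0.08745718] 0.016543881033342315 [ 0.37509024 -0.11545306 -1.27853586]
t 24.1 pos [ 0.5783 -0.3372  0.0875] gap 0.0165 q [-0.24  0.48 -0.19 -0.   -0.91 -1.25] F [ 0.2 -0.2 -0.7]
travel [ 0.3 -0.3  1.3] twist [-0.0004 -0.0002 -0.0005]
```

View pics/w27.png

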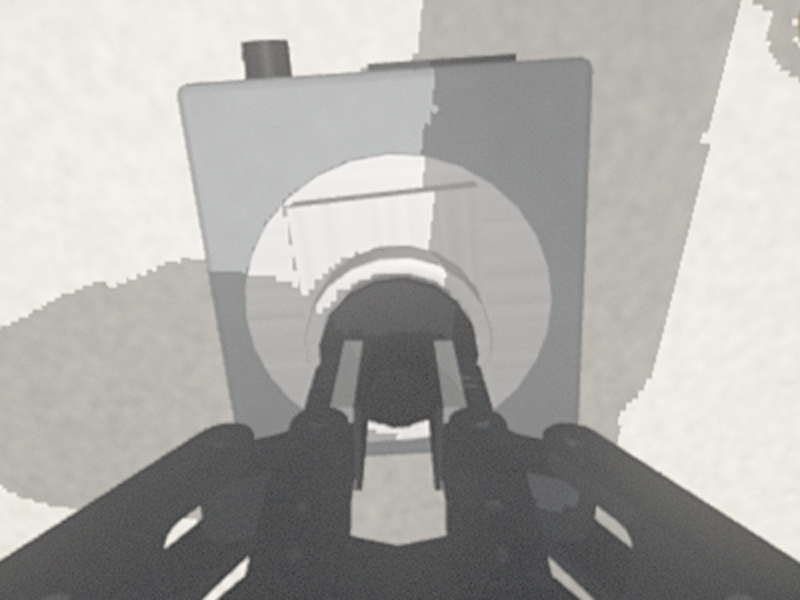

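Lid (398.5) and collar (399) are now concentric. Seating it.

Call:
apply_moves(
  targets=[
    {"travel":[0,0,0.5],"twist":[0,0,0],"hand":0.95},
    {"travel":[0,0,1],"twist":[0,0,0],"hand":0.95},
    {"travel":[0,0,1.5],"twist":[0,0,0],"hand":0.95},
    {"travel":[0,0,1.5],"twist":[0,0,0],"hand":0.95},
  ],
)

```text
t: 24.5
ee_pos: [0.5786, -0.3373, 0.0867]
eef_rot: [0.676, 0.737, 0.0, 0.0]
force: [-0.9, 1.0, 2.9]
finger_gap: 0.0166
```

```bash
python3 go.py 0.578 -0.337 0.0862 95;  python3 go.py 0.578 -0.337 0.0862 95
```

```text
t 24.5 pos [ 0.5786 -0.3373  0.0867] gap 0.0166 q [-0.24  0.48 -0.19  0.   -0.9  -1.25] F [-0.9  1.   2.9]
travel [ 0.4 -0.5  0.5] twist [ 0.0003  0.0002 -0.0004]
t 24.5 pos [ 0.5786 -0.3373  0.0867] gap 0.0166 q [-0.24  0.48 -0.19  0.   -0.9  -1.25] F [-0.9  1.   2.9]
travel [ 0.4 -0.5  0.5] twist [ 0.0003  0.0002 -0.0004]
```

Contact at the expected height (Fz +2.9 N, TCP 0.0867). Releasing.

Call:
apply_moves(
  targets=[
    {"travel":[0,0,0],"twist":[0,0,0],"hand":0.75},
    {"travel":[0,0,0],"twist":[0,0,0],"hand":0.6},
    {"travel":[0,0,0],"twist":[0,0,0],"hand":0.5},
    {"travel":[0,0,-3],"twist":[0,0,0],"hand":0.5},
    {"travel":[0,0,-12],"twist":[0,0,0],"hand":0.5},
  ],
)

```text
t: 25.0
ee_pos: [0.5779, -0.3371, 0.0978]
eef_rot: [0.676, 0.737, -0.0, -0.001]
force: [0.4, 0.9, 0.2]
finger_gap: 0.0426
```

Call:
apply_moves(
  targets=[
    {"travel":[0,0,-25],"twist":[0,0,0],"hand":0.5},
    {"travel":[0,0,-55],"twist":[0,0,0],"hand":0.3},
    {"travel":[0,0,-85],"twist":[0,0,0],"hand":0.1},
    {"travel":[0,0,-100],"twist":[0,0,0],"hand":0.1},
    {"travel":[0,0,-100],"twist":[0,0,0],"hand":0.1},
  ],
)

```text
t: 25.5
ee_pos: [0.5799, -0.338, 0.2025]
eef_rot: [0.676, 0.737, 0.001, 0.003]
force: [0.4, 0.2, -0.0]
finger_gap: 0.0771
```

```bash
python3 - <<'E'
from h import *
o=readout.get_obs(); print(o['ee_pos'],o['finger_gap'],o['force'])
g=lambda a:np.clip(255*(a/255.)**.5,0,255).astype(np.uint8)
a=g(vision.capture('wrist'))
s=g(vision.capture('scene'));t=g(vision.capture('top'))
cv2.imwrite('pics/w28.png',cv2.resize(a[60:360,56:456],None,fx=2,fy=2,interpolation=cv2.INTER_CUBIC)[:,:,::-1])
cv2.imwrite('pics/s28.png',cv2.hconcat([cv2.resize(s[130:230,60:160],None,fx=4,fy=4,interpolation=cv2.INTER_CUBIC),cv2.resize(s[100:300,120:320],None,fx=2,fy=2)])[:,:,::-1])
c=cam('wrist',o)
for p in ((.578,-.337,.0665),(.578,-.337,.058)): print((proj(c,p)-[56,60])*2)
E
```

```text
[ 0.57993656 -0.33795181  0.20249624] 0.07706455320342359 [ 0.37325464  0.1832835  -0.00670214]
[399.4426432 243.4556285]
[399.42043514 239.00687648]
```

View pics/w28.png

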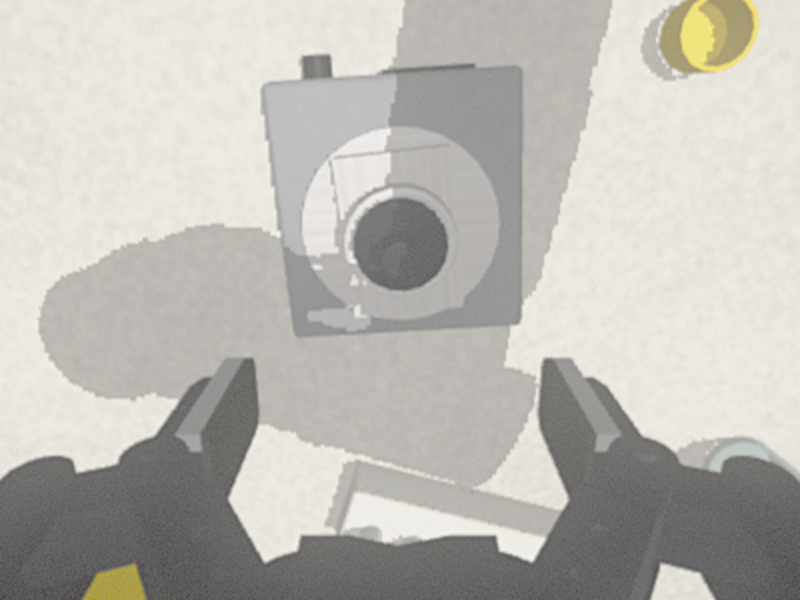

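View pics/s28.png

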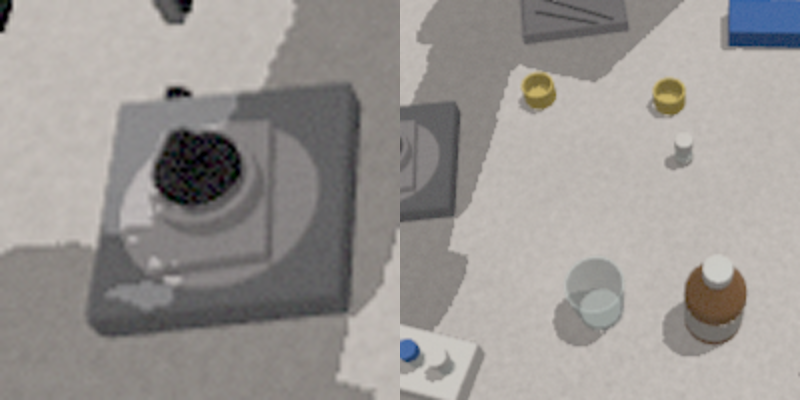

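Final check: triangulate the lid height from wrist and scene views.

```bash
python3 - <<'E'
from h import *
o=dict(ee_pos=np.array([.57994,-.33795,.2025]),eef_rot=np.array([.676,.737,.001,.003])/np.linalg.norm([.676,.737,.001,.003]))
print(tri(cam('wrist',o),(401/2+56,244/2+60),cam('scene'),(197/4+59.6,169/4+129.6)))
print(readout.get_obs()['t'])
E
```

```text
(array([ 0.57838944, -0.33637357,  0.06629401]), np.float64(0.0003208884779082145))
25.65
```

The flange top comes out at z = 0.0663 m (expected 0.0665) at (0.578, -0.336). Handing in.

```bash
python3 -c "
from plant import job; print(job.finish_job())"
```

```text
the job is handed in; nothing more can be done
None
```

I assembled the chamber on the warming plate in the order asked: carrier, steel cup, collar, lid. Each part was let go before the next, and I handed the job in at about 25.7 s. The hand-in reports no verdict.

- **Lid:** Triangulating from the wrist and scene views puts the flange top at z = 0.0663 m (expected 0.0665), at (0.578, -0.336), within about 2 mm of the measured disc and carrier centres.
- **Carrier and collar:** The carrier looks flat and centred on the disc, and the collar looks flat and concentric around the cup in the pictures. I judged the collar by eye, without triangulating it.
- **Surroundings:** The vial, beaker and bottle stood upright in the last scene picture, and nothing touched them or the yellow cups. The open gripper was about 10 cm above the stack.

No check failed; predicted and observed pixel positions agreed to about 1–2 mm. Gripping the collar briefly read 5.5 N upward on the wrist, possibly a fingertip touching the bench. It was gone after the lift.

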